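# Load the seasoning rack in order and shut its gate

### The arm

A 6-joint arm with a two-finger parallel gripper is mounted at the origin on a cart in front of the work surface, level with it; the furniture and walls round the work are solid. World frame = base frame: x ahead of the robot, y to its left, z up, the work surface at z = 0. Lengths are in m, angles in degrees, forces in N, time in s.
With the tool pointing down it reaches from about 0.4 to 0.925 m from the base axis. Payload 12.5 kg.
Tool frame: the origin (TCP) lies on the centre line of the jaws, within the pads' length; the fingertips stand 22 mm ahead of it and the grasp point (between the pads) lies 3 mm ahead of it; x points along the fingers, y is the direction in which the jaws open and shut, and the axes are right-handed (so a half turn about x gives the same grasp; the last joint's range is limited). The gripper opens to 95 mm and grips with 3 to 60 N. Pads are 20 mm wide; open, the fingers measure 119 mm over their backs; the gripper's body (75 mm by 180 mm) begins 59 mm behind the grasp point.
Start: joints at [57.204, 28.126, 89.318, -0, 62.55, -6.05], TCP at [0.281, 0.558, 0.237] pointing down, gripper open.
Joint ranges: [-177.58, 177.58], [-47.91, 125.51], [2.72, 160], [-65.01, 245.01], [3.68, 167.84], [-153.87, 153.87]. Speed limits (degrees/s): [127.2, 127.2, 159.86, 180, 180, 180].

### API

Orientations are given as [roll, pitch, yaw] about the fixed x, y, z axes, in that order (R = Rz(yaw) Ry(pitch) Rx(roll)).
In Python, from workcell import robot gives the robot as it stands.
- The arm moves only by the tool carry_out, never from a script. Its arguments are lists of equal length, an entry for each row: "linear": the shift along the tool's x, y, z in m, a list of three; "rotation": the turn, a rotation vector about the tool's x, y, z in rad, a list of three; "grip": the closure, from -1 (fully open) to 1 (shut). A call has 1 to 5 rows; each row is the pose to reach, as a shift and turn from the pose measured when the call began, along the tool's axes at that moment; what a row does not reach only later rows make up. A row lasts 1/12 s, in which the tool goes at most 41.7 mm and 7.16 degrees, less where a joint would pass 70% of its speed; a pose out of reach is approached as far as the arm can. A call with a gripper value outside its range is refused whole. The fingers move at their own pace and stop on an object; "grip_force" is the grip in N (left out, the last holds). Time passes only in rows, so rows that repeat a pose let the fingers close. It gives the time, the measured TCP pose, the force and the opening at its end, in the units of the state.
- robot.observe(): the state, without advancing time (a new reading comes with each control period).
- robot.grab_frame(name): name is "scene" or "top"; returns a dict with "pixels" (384x512x3 uint8, blue, green, red), "range_z" (384x512 float32, m along the optical axis (not along the pixel's ray), 0 where there is no reading), "K" (3x3 intrinsics, pixels), "D" ([k1, k2, p1, p2, k3] as OpenCV has them; the pictures are not rectified), "rvec" (rotation vector, rad) and "tvec" (3), from world to camera coordinates, as OpenCV has them. Camera axes: x right, y down, z forward; pixel columns grow to the right and rows downward; lengths in m; the calibration is good to about 2 mm. A picture is of the moment at which its call begins.
- robot.close_job(): hands the job in, once; it reports no verdict.
Trained networks look in a picture, given as the dict that the camera call returned (one of the last four; its "shot" number tells which), for a name from the list of things; names that differ only in an ending like _2 or _b are one class to them, and where a whole thing is asked for, a point or a joint stands for the part that bears it (a point fixed in the world has none). Each returns a list of dicts, best first, with "confidence" (0 to 1); they miss things now and then, are a little off and sometimes report something else, mostly with a low value. They report only what shows in the picture. A call takes as long as a camera call.
- robot.recognise(target, picture): "position" ([row, column] in pixels, amid what is visible of it).
- robot.outline_of(target, picture): "mask" (384x512 bool, what is visible of it) and "position" ([row, column] in pixels, amid what is visible of it).
- robot.spot_point(target, picture): "position" ([row, column] in pixels: a listed point, or the origin of a listed thing).
The state is a dict: "time": time; "joints": joint angles; "joint_velocities": joint speeds; "joint_efforts": joint torques, N m; "tool_pos": TCP position; "tool_rot": TCP orientation; "wrist_force": force on the tool from outside, world axes, zero at the start; "ft_torque": the same for the moment, N m; "finger_gap": opening from 0.0 (shut) to 1.0 (fully open).
Only numpy, scipy, OpenCV 4.12 (cv2) and the standard library are available. Lean on these libraries where they do the work, as an engineer would, in place of code of your own. Each camera call takes 0.05 s, during which the arm holds its last target.

### The job

Put the three seasonings away in the narrow wire rack, one behind another by height so that each can be seen over the one in front: the tall squeeze bottle right at the back, then the taller of the two jars, and the shorter jar in front. Their tops are only loosely on, so push each one along the worktop, upright and without lifting it, in through the mouth of the rack. When all three are in, swing the rack's gate fully shut across the mouth, and leave everything else on the worktop where it stands.

Things in the scene. Friction and masses are not known exactly. Their poses are not given: they have to be found in the camera images.
- squeeze_bottle: tall dark red-brown squeeze bottle with a pointed red nozzle, loose, standing: round, 53 mm across up to 131 mm high, 180 mm high in all, about 0.24 kg. Origin: centre of its underside; z up. Pushed more than about 35 mm above the worktop it topples; struck, jerked or pushed much faster than 0.13 m/s it rocks and may fall.
- taller_jar: the taller spice jar, loose, standing: clear round jar with plain red cap, dark blue label and dark grey-green contents, 45 mm across, 108 mm high, about 0.11 kg. Origin: centre of its underside; z up. Topples if pushed more than about 30 mm up, rocks if struck or pushed fast.
- shorter_jar: the shorter spice jar, loose, standing: clear round jar with red cap that is green on top, green and white label and white contents, 47 mm across, 97 mm high, about 0.11 kg. Origin: centre of its underside; z up. Topples if pushed more than about 30 mm up, rocks if struck or pushed fast.
- rack: narrow stainless wire rack fixed to the worktop: one straight dead-end lane without a floor, closed at sides, back and top, open only at its mouth. Origin: on the worktop, middle of the mouth; +x runs into the lane, z up. 6 mm side wires at z = 20 and 70 mm, y = +-33 mm leave 60 mm; over the first 26 mm they flare to 76 mm. Ahead of x = 22 mm nothing is higher than 75 mm.
- rack_roof (a point): centre of the wires over the lane, 200 mm above the worktop, from rack x = 22 to 146 mm on four 8 mm uprights at the corners (y = +-39 mm): nothing can be put in from above
- rack_back (a point): middle of the lane's back stop face, rack x = 143 mm, 20 mm up. The three seasonings together fill 145 mm and fit between back stop and shut gate with about 7 mm to spare; each pushes the one before it further in.
- gate (a joint): gate of the rack: flat loop of 7 mm wire (lower wire z = 22 mm, upper 46 mm), swings level about an upright barrel at rack x = -12, y = -46 mm. In rad: 0 = shut at its stop, lying along rack +y across the mouth, inner face at rack x = -8.5 mm; it grows as the free end swings outward, pi/2 = along rack -x, up to 2.4. Stays where left; under 1 N at its end moves it.
- gate_end (a point): middle of the gate's free end, 94 mm from its hinge axis, 34 mm above the worktop
- masking_tape: bystander, loose: roll of tan masking tape lying flat, 96 mm across, 25 mm high; origin: centre of its underside
- dish_white: bystander, loose: small white dish, 96 mm across, 26 mm high; origin: centre of its underside
- label_roll_small: bystander, loose: small roll of white label paper standing on end, 54 mm across, 32 mm high; origin: centre of its underside
- timer: bystander, loose: white kitchen timer standing upright, 21 (its x) x 68 x 66 mm; origin: centre of its underside
- plating_tongs: bystander, loose: thin steel tongs lying flat, 218 (its x) x 26 x 11 mm; origin: centre of its underside

How it is judged:
By the outcome, as a careful person would: the job done as asked, in the order asked, and still so for the second after the job is handed in, with the robot touching nothing.
It also fails if it takes over 72 s, if anything falls off the work surface, if the arm or the gripper's body presses on something with over 40 N, if the wrist force passes 120 N, or if a joint passes its speed limit or range.

## Working session

There is one attempt and no reset: what is moved stays moved. The work goes in short steps, Python scripts to look and compute and a tool call to move; the robot and the scene stay as the last step left them, time stands still between calls to the robot, and variables do not carry over. Pictures are saved under pics/ and viewed, and the job is handed in when it is done.

Besides the shell and the picture viewer there is one more tool, called after "Call:" by a JSON object that holds its "op" and its "data", one argument or row to a line. carry_out: Moves the arm, as the interface text tells. Its arguments: {"type":"object","properties":{"linear":{"type":"array"},"rotation":{"type":"array"},"grip":{"type":"array"},"grip_force":{"type":"number"}},"required":["linear","rotation","grip"]}

```bash
ls; mkdir -p pics
cat > h.py <<'E'
import numpy as np, cv2
from workcell import robot
def show(names=("scene","top"),tag="a"):
    fr={}
    for n in names:
        f=robot.grab_frame(n); fr[n]=f
        cv2.imwrite(f"pics/{tag}_{n}.png",cv2.resize(f["pixels"],None,fx=1.5,fy=1.5))
    return fr
def RT(f):
    R,_=cv2.Rodrigues(np.array(f["rvec"],float)); return R,np.array(f["tvec"],float).reshape(3)
def ray(f,rc):
    p=np.array([[[rc[1],rc[0]]]],float)
    u=cv2.undistortPoints(p,np.array(f["K"],float),np.array(f["D"],float))[0,0]
    R,t=RT(f); o=-R.T@t; d=R.T@np.array([u[0],u[1],1.]); return o,d
def at_z(f,rc,z):
    o,d=ray(f,rc); return o+d*(z-o[2])/d[2]
def by_depth(f,rc):
    o,d=ray(f,rc); r=f["range_z"][int(round(rc[0])),int(round(rc[1]))]; return o+d*r
def cloud(f):
    h,w=f["range_z"].shape
    v,u=np.mgrid[0:h,0:w]
    p=cv2.undistortPoints(np.stack([u,v],-1).reshape(-1,1,2).astype(float),np.array(f["K"],float),np.array(f["D"],float)).reshape(h,w,2)
    z=f["range_z"]; c=np.stack([p[...,0]*z,p[...,1]*z,z],-1)
    R,t=RT(f); W=(c-t)@R
    W[z<=0]=np.nan
    return W
def proj(f,P):
    return cv2.projectPoints(np.array(P,float).reshape(-1,1,3),np.array(f["rvec"],float),np.array(f["tvec"],float),np.array(f["K"],float),np.array(f["D"],float))[0].reshape(-1,2)
E
python3 - <<'E'
from h import *
fr=show(tag="a")
for n,f in fr.items():
    R,t=RT(f); print(n,"cam at",-R.T@t, f["shot"])
    for k in ["squeeze_bottle","taller_jar","shorter_jar","rack","gate","masking_tape","dish_white","label_roll_small","timer","plating_tongs"]:
        for m in ("recognise","spot_point"):
            if k=="gate" and m=="spot_point": continue
            try:
                r=getattr(robot,m)(k,f)
            except Exception as e: print(k,m,e); continue
            for q in r[:2]:
                p=q["position"]; print(n,k,m,np.round(q["confidence"],2),np.round(p,1),np.round(at_z(f,p,0),3) if m=="spot_point" else np.round(by_depth(f,p),3))
    for k in ["rack_roof","rack_back","gate_end"]:
        for q in robot.spot_point(k,f)[:2]:
            p=q["position"];z={"rack_roof":.2,"rack_back":.02,"gate_end":.034}[k]; print(n,k,np.round(q["confidence"],2),np.round(p,1),np.round(at_z(f,p,z),3))
print(robot.observe())
E
```

```text
pics
scene cam at [-0.06126344 -0.39686008  1.02292423] 1
scene squeeze_bottle recognise 0.82 [160.9 166.4] [0.554 0.329 0.107]
scene squeeze_bottle recognise 0.66 [326. 300.] [ 0.39  -0.213  0.006]
scene taller_jar recognise 0.97 [226.6 178.2] [0.412 0.167 0.08 ]
scene taller_jar recognise 0.68 [263.4 267.4] [ 0.48  -0.061  0.025]
scene taller_jar spot_point 0.78 [241.7 179.8] [0.416 0.178 0.   ]
scene taller_jar spot_point 0.54 [292.4 230.3] [ 0.371 -0.024  0.   ]
scene shorter_jar recognise 0.72 [169.7 244.4] [0.68  0.153 0.066]
scene shorter_jar spot_point 0.8 [182.4 245.6] [0.691 0.158 0.   ]
scene rack recognise 0.87 [249.7 331.9] [ 0.624 -0.169  0.001]
scene rack spot_point 0.64 [259.8 303.1] [ 0.555 -0.122  0.   ]
scene rack spot_point 0.58 [180.3 243.2] [0.694 0.168 0.   ]
scene gate recognise 0.65 [260.6 273.3] [ 0.507 -0.061  0.003]
scene masking_tape recognise 0.72 [181.8 291.8] [0.767 0.044 0.005]
scene masking_tape spot_point 0.57 [188.3 292.7] [0.751 0.03  0.   ]
scene masking_tape spot_point 0.2 [226.  341.4] [ 0.709 -0.153  0.   ]
scene dish_white recognise 0.67 [328
[... 2872 characters left out ...]
32.8 285. ] [ 0.454 -0.036  0.034]
{'time': 2.3, 'joints': array([ 5.72030616e+01,  2.81267882e+01,  8.93200822e+01, -6.12195333e-04,
        6.25507397e+01, -6.05039084e+00]), 'joint_velocities': array([-0.02495494,  0.03967922,  0.03119956,  0.00999126,  0.00800801,
        0.12305859]), 'joint_efforts': array([ 1.73438515e-03, -6.12441945e+01, -2.58445948e+01,  6.94813114e-02,
        4.44409833e-02, -1.87538501e-05]), 'tool_pos': array([0.28125782, 0.55813585, 0.23664761]), 'tool_rot': array([71.14230631, 89.99754915, 44.39604098]), 'wrist_force': array([-0.25268927, -0.00877235, -0.19368231]), 'ft_torque': array([ 0.00275642, -0.0105145 ,  0.03096707]), 'finger_gap': 1.0005833615423165}
```

View pictures.

View pics/a_scene.png

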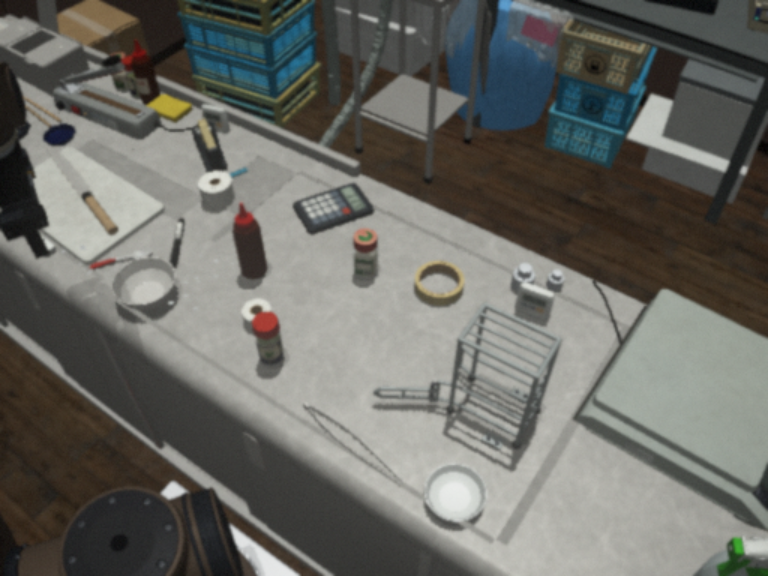

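View pics/a_top.png

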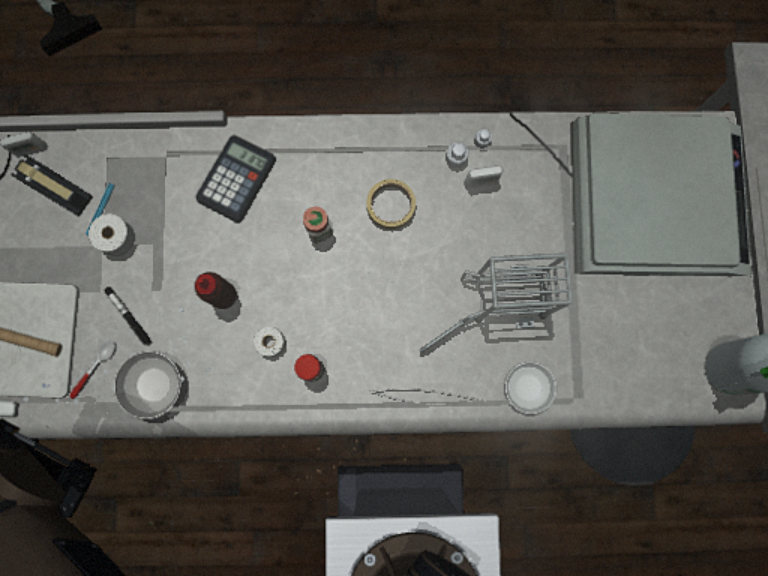

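Run:
```python
from h import *
import pickle
fr={n:robot.grab_frame(n) for n in("scene","top")}
pickle.dump(fr,open("fr0.pkl","wb"))
for n,f in fr.items():
    W=cloud(f); 
    X,Y,Z=W[...,0],W[...,1],W[...,2]
    flat=(abs(X-.6)<.1)&(abs(Y-.05)<.05); print(n,"table z",np.nanmedian(Z[flat]))
    m=(Z>.18)&(Z<.215)&(abs(X-.56)<.12)&(abs(Y+.19)<.15)
    P=W[m]; print("roof pts",len(P),np.median(P[:,2]))
    if len(P)>20:
        r=cv2.minAreaRect(P[:,:2].astype(np.float32)); print(r, np.round(cv2.boxPoints(r),3).tolist())
    for k,c,h,rad in (("bottle",(.558,.336),.131,.0265),("tall",(.417,.18),.108,.0225),("short",(.682,.17),.097,.0235)):
        d=np.hypot(X-c[0],Y-c[1])<.05
        P=W[d&(Z>.02)&(Z<.2)]
        top=P[P[:,2]>h-.012] if k!="bottle" else P[(P[:,2]>.03)]
        # circle fit with fixed radius, side points
        from scipy.optimize import least_squares
        S=P[(P[:,2]>.02)&(P[:,2]<h-.01)]
        s=least_squares(lambda q:np.hypot(S[:,0]-q[0],S[:,1]-q[1])-rad,c,loss="soft_l1",f_scale=.002)
        (tc,tr)=cv2.minEnclosingCircle(top[:,:2].astype(np.float32))
        print(n,k,len(S),"side fit",np.round(s.x,4),"rms",round(np.sqrt(np.mean(s.fun**2)),4),"top",np.round(tc,4),round(tr,4), "zmax",P[:,2].max())
    # gate pts
    m=(Z>.012)&(Z<.06)&(X>.42)&(X<.56)&(Y>-.13)&(Y<.02)
    P=W[m]; print("gate",len(P)); 
    if len(P)>10: print(np.round(P[np.argsort(P[:,1])][::max(1,len(P)//25)],3).tolist())
f=fr["top"];
```

```text
scene table z 0.0013231661876636778
roof pts 996 0.20317190884827868
((0.5550154447555542, -0.1981143057346344), (0.090640127658844, 0.13181142508983612), 1.4233099222183228) [[0.5080000162124634, -0.13300000131130219], [0.5109999775886536, -0.26499998569488525], [0.6019999980926514, -0.2630000114440918], [0.5989999771118164, -0.13099999725818634]]
scene bottle 468 side fit [0.569  0.3521] rms 0.0017 top [0.5657 0.348 ] 0.0276 zmax 0.18463680728101795
scene tall 326 side fit [0.4249 0.1805] rms 0.0013 top [0.4244 0.1804] 0.0241 zmax 0.11368443310957857
scene short 286 side fit [0.6925 0.1649] rms 0.0022 top [0.6942 0.1634] 0.0251 zmax 0.10397644046713032
gate 299
[[0.515, -0.129, 0.024], [0.515, -0.118, 0.023], [0.507, -0.114, 0.02], [0.51, -0.112, 0.019], [0.507, -0.109, 0.048], [0.508, -0.107, 0.027], [0.503, -0.105, 0.059], [0.504, -0.102, 0.05], [0.501, -0.098, 0.05], [0.497, -0.094, 0.053], [0.493, -0.09, 0.022], [0.491, -0.087, 0.053], [0.494, -0.082, 0.05], [0.488, -0.077, 0.05], [0.483, -0.073, 0.025], [0.484, -0.069, 0.029], [0.483, -0.066, 0.05], [0.479, -0.063, 0.039], [0.
[... 837 characters left out ...]
op [0.6911 0.1662] 0.0232 zmax 0.10494628280617857
gate 107
[[0.514, -0.129, 0.018], [0.511, -0.117, 0.025], [0.5, -0.104, 0.054], [0.503, -0.099, 0.053], [0.506, -0.097, 0.05], [0.498, -0.094, 0.047], [0.495, -0.091, 0.049], [0.495, -0.088, 0.049], [0.489, -0.085, 0.026], [0.49, -0.08, 0.048], [0.484, -0.077, 0.023], [0.49, -0.074, 0.051], [0.487, -0.071, 0.053], [0.485, -0.066, 0.049], [0.482, -0.063, 0.047], [0.474, -0.06, 0.046], [0.473, -0.057, 0.053], [0.471, -0.054, 0.05], [0.466, -0.049, 0.048], [0.466, -0.046, 0.045], [0.463, -0.043, 0.048], [0.459, -0.039, 0.022], [0.461, -0.035, 0.048], [0.461, -0.032, 0.048], [0.455, -0.029, 0.047], [0.455, -0.026, 0.046], [0.456, -0.022, 0.033]]
```

```bash
python3 - <<'E'
import pickle,cv2
fr=pickle.load(open("fr0.pkl","rb"))
cv2.imwrite("pics/crop_top.png",cv2.resize(fr["top"]["pixels"][140:260,260:400],None,fx=5,fy=5,interpolation=cv2.INTER_CUBIC))
cv2.imwrite("pics/crop_scene.png",cv2.resize(fr["scene"]["pixels"][190:310,240:390],None,fx=5,fy=5,interpolation=cv2.INTER_CUBIC))
E
cat >> h.py <<'E'
from scipy.spatial.transform import Rotation as Ro
def state():
    s=robot.observe(); return s,np.array(s["tool_pos"]),Ro.from_euler("xyz",s["tool_rot"],degrees=True)
def goalR(head,tilt,flip=1):
    """head: world heading deg of push direction; tilt deg below horizontal"""
    h,t=np.radians([head,tilt]); x=np.array([np.cos(h)*np.cos(t),np.sin(h)*np.cos(t),-np.sin(t)])
    y=flip*np.array([-np.sin(h),np.cos(h),0]); return Ro.from_matrix(np.stack([x,y,np.cross(x,y)],1))
def go(tip,head,tilt,flip=1,quiet=False):
    s,p,R=state(); G=goalR(head,tilt,flip); tcp=np.array(tip)-.022*G.as_matrix()[:,0]
    l=R.inv().apply(tcp-p); r=(R.inv()*G).as_rotvec()
    if not quiet: print("lin",np.round(l,3).tolist(),"rot",np.round(r,3).tolist(),"dist",round(np.linalg.norm(l),3),"deg",round(np.degrees(np.linalg.norm(r)),1))
    return l,r
def info():
    s,p,R=state(); x=R.as_matrix()[:,0]; y=R.as_matrix()[:,1]
    print("t",round(s["time"],2),"tcp",np.round(p,4),"tip",np.round(p+.022*x,4),"head",round(np.degrees(np.arctan2(x[1],x[0])),1),"tilt",round(np.degrees(np.arcsin(-x[2])),1),"y",np.round(y,3),"F",np.round(s["wrist_force"],2),"gap",round(s["finger_gap"]*95,1),"j",np.round(s["joints"],1))
E
python3 - <<'E'
from h import *
info()
for fl in(1,-1):
    go([.567,.46,.12],-92,45,fl)
E
```

```text
t 2.4 tcp [0.2813 0.5582 0.2367] tip [0.2813 0.5582 0.2147] head 42.7 tilt 90.0 y [0.45  0.893 0.   ] F [-0.24 -0.18  0.1 ] gap 95.3 j [57.2 28.1 89.3 -0.  62.5 -6. ]
lin [0.101, 0.055, 0.293] rot [1.077, -0.697, -0.446] dist 0.315 deg 77.8
lin [0.101, 0.055, 0.293] rot [-1.883, 0.5, -0.78] dist 0.315 deg 120.3
```

View pics/crop_scene.png

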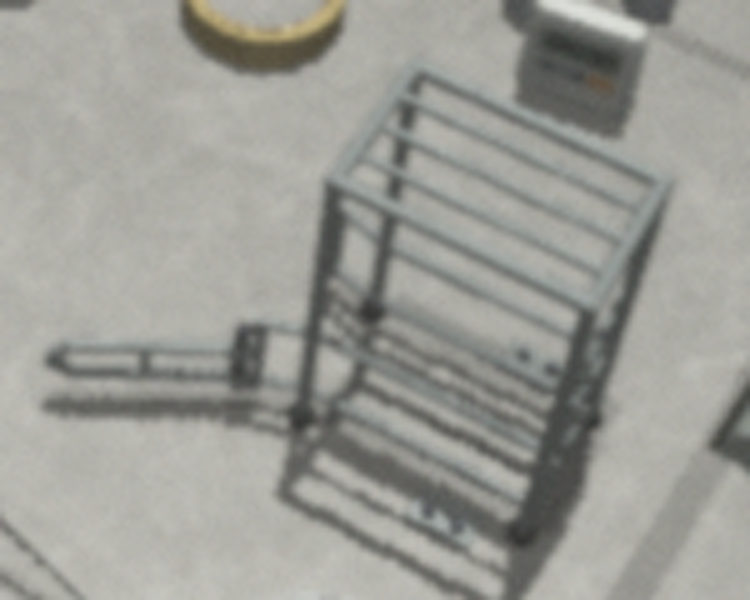

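Call:
{"op": "carry_out", "data": {
  "linear": [
    [0,0.02,0.1],
    [0,0.04,0.2],
    [0,0.05,0.29],
    [0,0.05,0.29],
    [0,0.05,0.29]
  ],
  "rotation": [
    [0.1,-0.06,-0.04],
    [0.2,-0.13,-0.08],
    [0.3,-0.19,-0.12],
    [0.4,-0.26,-0.16],
    [0.5,-0.32,-0.2]
  ],
  "grip": [0.35,0.35,0.35,0.35,0.35],
  "grip_force": 20
}}

```text
time: 2.82
tool_pos: [0.4822, 0.4977, 0.2372]
tool_rot: [-17.3, 68.5, -73.1]
wrist_force: [-0.8, 0.1, 1.0]
finger_gap: 0.708
```

Run:
```python
from h import *
info()
go([.567,.45,.12],-92,45,1)
```

```text
t 2.82 tcp [0.4822 0.4977 0.2372] tip [0.4845 0.49   0.2167] head -73.1 tilt 68.5 y [ 0.834  0.542 -0.109] F [-0.8   0.11  0.95] gap 67.3 j [ 47.   38.9  71.5 -18.7  81.2  17.6]
lin [0.115, 0.065, 0.035] rot [0.574, -0.379, -0.244] dist 0.137 deg 41.8
```

Call:
{"op": "carry_out", "data": {
  "linear": [
    [0.0,0.04,0.01],
    [0.02,0.065,0.035],
    [0.04,0.065,0.035],
    [0.06,0.065,0.035],
    [0.06,0.065,0.035]
  ],
  "rotation": [
    [0.1,-0.06,-0.04],
    [0.2,-0.13,-0.08],
    [0.3,-0.19,-0.12],
    [0.4,-0.26,-0.16],
    [0.5,-0.32,-0.2]
  ],
  "grip": [0.35,0.35,0.35,0.35,0.35]
}}

```text
time: 3.23
tool_pos: [0.5618, 0.4832, 0.182]
tool_rot: [-2.2, 48.4, -89.0]
wrist_force: [-0.0, -0.1, -0.7]
finger_gap: 0.361
```

Run:
```python
from h import *
info()
go([.568,.44,.04],-92,45,1)
go([.568,.44,.012],-92,45,1)
```

```text
t 3.23 tcp [0.5618 0.4832 0.182 ] tip [0.5621 0.4686 0.1656] head -89.0 tilt 48.4 y [ 0.999  0.046 -0.025] F [-0.01 -0.15 -0.7 ] gap 34.3 j [ 44.9  54.4  53.8 -29.3 101.7  43.4]
lin [0.113, 0.009, -0.063] rot [0.077, -0.058, -0.037] dist 0.13 deg 5.9
lin [0.134, 0.009, -0.082] rot [0.077, -0.058, -0.037] dist 0.157 deg 5.9
```

Call:
{"op": "carry_out", "data": {
  "linear": [
    [0.03,0.003,-0.018],
    [0.06,0.006,-0.036],
    [0.09,0.009,-0.054],
    [0.115,0.009,-0.07],
    [0.128,0.009,-0.078]
  ],
  "rotation": [
    [0.04,-0.03,-0.02],
    [0.077,-0.058,-0.037],
    [0.077,-0.058,-0.037],
    [0.077,-0.058,-0.037],
    [0.077,-0.058,-0.037]
  ],
  "grip": [0.35,0.35,0.35,0.35,0.35]
}}

```text
time: 3.65
tool_pos: [0.5673, 0.4553, 0.0298]
tool_rot: [-0.3, 44.8, -92.2]
wrist_force: [0.1, 0.4, -1.1]
finger_gap: 0.324
```

Run:
```python
from h import *
info()
go([.568,.39,.013],-92,45,1)
f=show(tag="b")
```

```text
t 3.65 tcp [0.5673 0.4553 0.0298] tip [0.5667 0.4397 0.0143] head -92.2 tilt 44.8 y [ 0.999 -0.036 -0.004] F [ 0.07  0.37 -1.14] gap 30.7 j [ 43.3  63.5  58.3 -29.8  93.4  53.1]
lin [0.036, 0.003, 0.034] rot [0.002, 0.004, 0.003] dist 0.05 deg 0.3
```

View pics/b_scene.png

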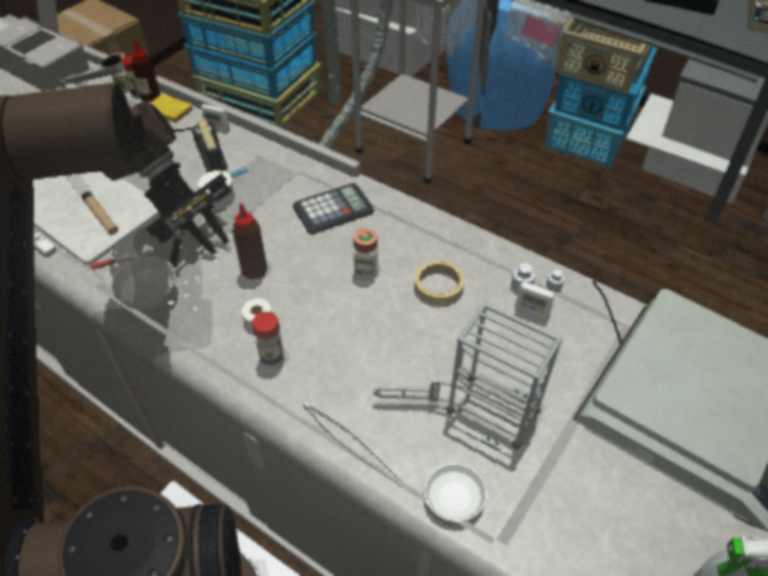

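View pics/b_top.png

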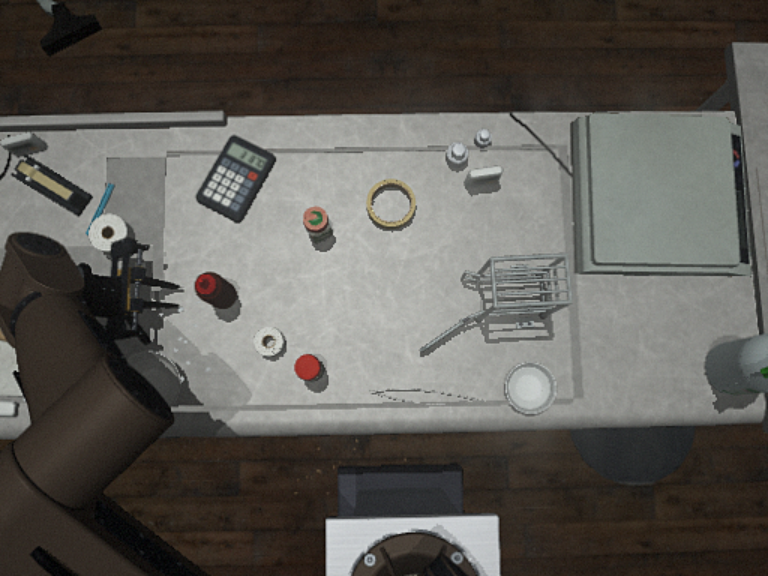

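Call:
{"op": "carry_out", "data": {
  "linear": [
    [0.007,0.001,0.007],
    [0.015,0.001,0.014],
    [0.022,0.001,0.021],
    [0.03,0.001,0.028],
    [0.036,0.001,0.034]
  ],
  "rotation": [
    [0,0,0],
    [0,0,0],
    [0,0,0],
    [0,0,0],
    [0,0,0]
  ],
  "grip": [0.35,0.35,0.35,0.35,0.35]
}}

```text
time: 4.17
tool_pos: [0.5675, 0.4066, 0.033]
tool_rot: [-0.0, 44.9, -92.0]
wrist_force: [0.8, 0.5, -0.8]
finger_gap: 0.322
```

Run:
```python
from h import *
info()
go([.566,.365,.013],-93,45,1)
```

```text
t 4.17 tcp [0.5675 0.4066 0.033 ] tip [0.5669 0.391  0.0174] head -92.0 tilt 44.9 y [ 0.999 -0.035 -0.   ] F [ 0.8   0.48 -0.77] gap 30.6 j [ 40.9  60.3  66.  -31.3  88.3  53.7]
lin [0.022, 0.0, 0.015] rot [0.012, 0.001, -0.012] dist 0.026 deg 1.0
```

Call:
{"op": "carry_out", "data": {
  "linear": [
    [0.005,0,0.002],
    [0.009,0,0.005],
    [0.014,0,0.009],
    [0.019,0,0.013],
    [0.025,0,0.018]
  ],
  "rotation": [
    [0,0,0],
    [0,0,0],
    [0,0,0],
    [0,0,0],
    [0,0,0]
  ],
  "grip": [0.35,0.35,0.35,0.35,0.35]
}}

```text
time: 4.58
tool_pos: [0.5664, 0.3764, 0.0284]
tool_rot: [0.0, 45.0, -91.9]
wrist_force: [0.9, 2.6, 3.0]
finger_gap: 0.327
```

Run:
```python
from h import *
info()
go([.564,.31,.013],-93,45,1)
```

```text
t 4.58 tcp [0.5664 0.3764 0.0284] tip [0.5659 0.3608 0.0129] head -91.9 tilt 45.0 y [ 0.999 -0.034  0.   ] F [0.88 2.55 3.05] gap 31.1 j [ 39.3  59.   70.4 -32.3  84.9  54.3]
lin [0.036, 0.0, 0.036] rot [0.012, 0.0, -0.013] dist 0.051 deg 1.0
```

Call:
{"op": "carry_out", "data": {
  "linear": [
    [0.007,0,0.007],
    [0.014,0,0.014],
    [0.021,0,0.021],
    [0.028,0,0.028],
    [0.035,0,0.035]
  ],
  "rotation": [
    [0,0,0],
    [0,0,0],
    [0,0,0],
    [0,0,0],
    [0,0,0]
  ],
  "grip": [0.35,0.35,0.35,0.35,0.35]
}}

```text
time: 5.0
tool_pos: [0.5646, 0.3256, 0.0284]
tool_rot: [0.0, 45.0, -92.0]
wrist_force: [0.2, 1.5, -0.5]
finger_gap: 0.325
```

Run:
```python
from h import *
info()
f=show(("scene",),tag="c")["scene"]
for q in robot.outline_of("squeeze_bottle",f)[:1]:
    W=cloud(f)[q["mask"]]; S=W[(W[:,2]>.04)&(W[:,2]<.12)]
    from scipy.optimize import least_squares
    for lo,hi in((.03,.07),(.08,.125)):
        S=W[(W[:,2]>lo)&(W[:,2]<hi)]
        print(q["confidence"],len(S),least_squares(lambda q:np.hypot(S[:,0]-q[0],S[:,1]-q[1])-.0265,S.mean(0)[:2]+[.02,.02],loss="soft_l1",f_scale=.002).x)
go([.56,.26,.013],-93,45,1)
```

```text
t 5.0 tcp [0.5646 0.3256 0.0284] tip [0.5641 0.3101 0.0128] head -92.0 tilt 45.0 y [ 0.999 -0.035  0.   ] F [ 0.25  1.46 -0.53] gap 30.8 j [ 36.4  56.6  77.1 -34.3  80.2  54.9]
lin [0.035, -0.002, 0.035] rot [0.012, 0.001, -0.011] dist 0.05 deg 0.9
```

View pics/c_scene.png

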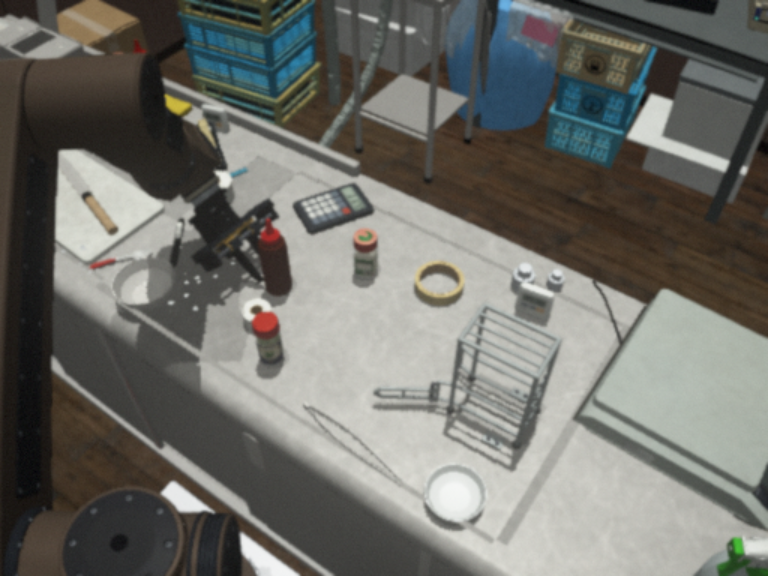

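Call:
{"op": "carry_out", "data": {
  "linear": [
    [0.007,0,0.007],
    [0.014,-0.001,0.014],
    [0.021,-0.001,0.021],
    [0.028,-0.002,0.028],
    [0.035,-0.002,0.035]
  ],
  "rotation": [
    [0,0,0],
    [0,0,0],
    [0,0,0],
    [0,0,0],
    [0,0,0]
  ],
  "grip": [0.35,0.35,0.35,0.35,0.35]
}}

```text
time: 5.52
tool_pos: [0.5607, 0.2745, 0.0285]
tool_rot: [-0.1, 44.9, -92.1]
wrist_force: [-0.3, -0.1, -0.9]
finger_gap: 0.325
```

Call:
{"op": "carry_out", "data": {
  "linear": [
    [0.007,0,0.007],
    [0.014,0,0.014],
    [0.021,-0.001,0.021],
    [0.028,-0.001,0.028],
    [0.035,-0.001,0.035]
  ],
  "rotation": [
    [0,0,0],
    [0,0,0],
    [0,0,0],
    [0,0,0],
    [0,0,0]
  ],
  "grip": [0.35,0.35,0.35,0.35,0.35]
}}

```text
time: 5.93
tool_pos: [0.5578, 0.224, 0.0285]
tool_rot: [-0.1, 44.9, -92.1]
wrist_force: [0.3, 0.5, 0.3]
finger_gap: 0.322
```

```bash
cat >> h.py <<'E'
from scipy.optimize import least_squares
def cyl(f,c,rad,zlo,zhi,g=.05):
    W=cloud(f); W=W[np.isfinite(W[...,0])]
    S=W[(W[:,2]>zlo)&(W[:,2]<zhi)&(np.hypot(W[:,0]-c[0],W[:,1]-c[1])<g)]
    if len(S)<15: return None
    s=least_squares(lambda q:np.hypot(S[:,0]-q[0],S[:,1]-q[1])-rad,c,loss="soft_l1",f_scale=.002)
    return np.round(s.x,4),len(S),round(float(np.median(abs(s.fun))),4)
E
python3 - <<'E'
from h import *
info()
f=show(tag="d")
for n in f: print(n,[cyl(f[n],(.557,.18),.0265,a,b,.035) for a,b in((.05,.085),(.09,.125))])
go([.556,.16,.013],-91,45,1)
E
```

```text
t 5.93 tcp [0.5578 0.224  0.0285] tip [0.5572 0.2085 0.013 ] head -92.1 tilt 44.9 y [ 0.999 -0.036 -0.001] F [0.29 0.52 0.26] gap 30.6 j [ 29.9  52.6  88.8 -39.3  71.5  56. ]
scene [(array([0.5571, 0.1798]), 161, 0.0009), (array([0.5576, 0.1804]), 198, 0.0011)]
top [(array([0.5549, 0.1791]), 33, 0.0002), (array([0.5554, 0.1795]), 87, 0.0011)]
lin [0.034, 0.0, 0.034] rot [-0.013, 0.002, 0.015] dist 0.048 deg 1.2
```

View pics/d_scene.png

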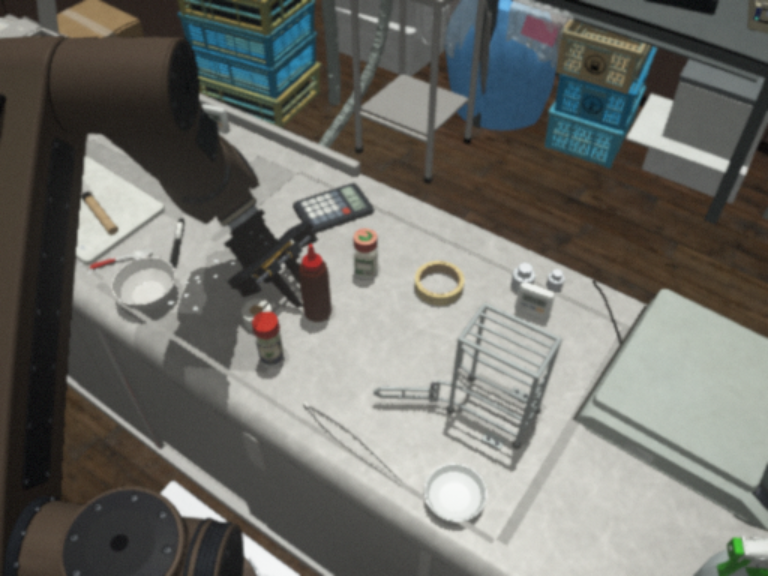

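Call:
{"op": "carry_out", "data": {
  "linear": [
    [0.007,0,0.007],
    [0.014,0,0.014],
    [0.021,0,0.021],
    [0.028,0,0.028],
    [0.035,0,0.035]
  ],
  "rotation": [
    [0,0,0],
    [0,0,0],
    [0,0,0],
    [0,0,0],
    [0,0,0]
  ],
  "grip": [0.35,0.35,0.35,0.35,0.35]
}}

```text
time: 6.45
tool_pos: [0.5559, 0.1729, 0.0288]
tool_rot: [-0.1, 44.9, -92.2]
wrist_force: [-0.4, 0.8, -0.6]
finger_gap: 0.324
```

Call:
{"op": "carry_out", "data": {
  "linear": [
    [0.007,0,0.007],
    [0.014,0,0.014],
    [0.021,0,0.021],
    [0.028,-0.001,0.028],
    [0.035,-0.001,0.035]
  ],
  "rotation": [
    [0,0,0],
    [0,0,0],
    [0,0,0],
    [0,0,0],
    [0,0,0]
  ],
  "grip": [0.35,0.35,0.35,0.35,0.35]
}}

```text
time: 6.87
tool_pos: [0.5528, 0.1224, 0.0289]
tool_rot: [-0.1, 44.9, -92.2]
wrist_force: [0.1, 2.0, -1.0]
finger_gap: 0.323
```

Run:
```python
from h import *
info()
f=show(tag="e")
for n in f: print(n,[cyl(f[n],(.553,.08),.0265,a,b,.035) for a,b in((.05,.085),(.09,.125))])
go([.549,.03,.013],-90,45,1)
```

```text
t 6.87 tcp [0.5528 0.1224 0.0289] tip [0.5522 0.1068 0.0134] head -92.2 tilt 44.9 y [ 0.999 -0.038 -0.002] F [ 0.06  2.04 -1.  ] gap 30.7 j [ 22.2  49.8  97.9 -45.9  63.9  57.1]
scene [(array([0.5521, 0.0782]), 167, 0.0007), (array([0.5524, 0.0785]), 201, 0.0011)]
top [(array([0.5498, 0.0772]), 25, 0.0001), (array([0.5505, 0.0766]), 92, 0.0013)]
lin [0.055, -0.001, 0.054] rot [-0.026, 0.003, 0.029] dist 0.076 deg 2.2
```

View pics/e_top.png

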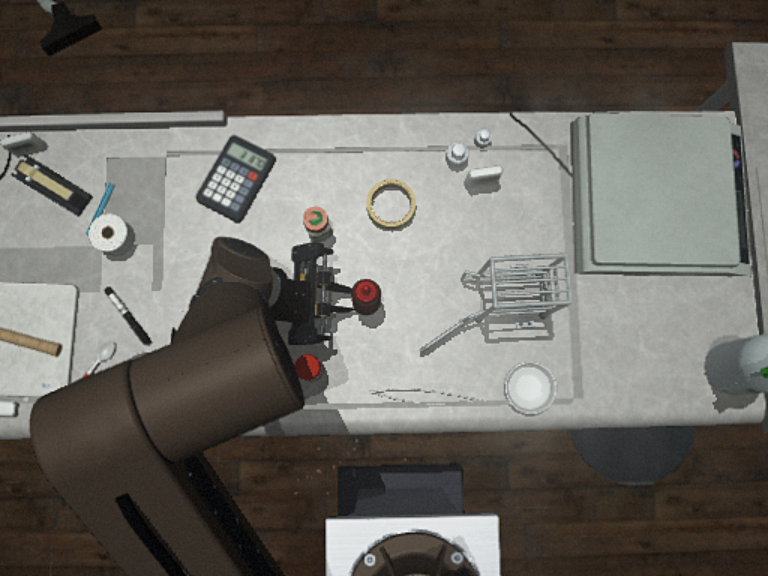

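Run:
```python
from h import *
go([.550,.056,.013],-91,48,1)
```

```text
lin [0.036, -0.001, 0.036] rot [-0.014, 0.055, 0.016] dist 0.051 deg 3.4
```

Call:
{"op": "carry_out", "data": {
  "linear": [
    [0.007,0,0.007],
    [0.014,0,0.014],
    [0.021,-0.001,0.021],
    [0.028,-0.001,0.028],
    [0.036,-0.001,0.036]
  ],
  "rotation": [
    [-0.003,0.011,0.003],
    [-0.006,0.022,0.006],
    [-0.008,0.033,0.01],
    [-0.011,0.044,0.013],
    [-0.014,0.055,0.016]
  ],
  "grip": [0.35,0.35,0.35,0.35,0.35]
}}

```text
time: 7.38
tool_pos: [0.5498, 0.0703, 0.0294]
tool_rot: [0.0, 48.1, -90.9]
wrist_force: [0.4, 1.9, 3.2]
finger_gap: 0.324
```

Run:
```python
from h import *
info()
go([.5485,.006,.013],-89.5,51,1)
```

```text
t 7.38 tcp [0.5498 0.0703 0.0294] tip [0.5496 0.0556 0.013 ] head -90.9 tilt 48.1 y [ 1.    -0.017  0.   ] F [0.37 1.86 3.19] gap 30.8 j [ 16.9  47.4 103.  -49.3  57.   55.9]
lin [0.033, -0.001, 0.038] rot [-0.02, 0.051, 0.016] dist 0.05 deg 3.3
```

Call:
{"op": "carry_out", "data": {
  "linear": [
    [0.007,0,0.008],
    [0.013,0,0.015],
    [0.02,0,0.023],
    [0.026,-0.001,0.03],
    [0.033,-0.001,0.038]
  ],
  "rotation": [
    [-0.004,0.01,0.003],
    [-0.008,0.02,0.006],
    [-0.012,0.03,0.01],
    [-0.016,0.04,0.013],
    [-0.02,0.051,0.016]
  ],
  "grip": [0.35,0.35,0.35,0.35,0.35]
}}

```text
time: 7.8
tool_pos: [0.5478, 0.0191, 0.0302]
tool_rot: [-0.0, 51.1, -89.5]
wrist_force: [0.2, 2.5, 2.1]
finger_gap: 0.322
```

Run:
```python
from h import *
info()
f=show(tag="f")
for n in f: print(n,[cyl(f[n],(.548,-.022),.0265,a,b,.035) for a,b in((.05,.085),(.09,.125))])
go([.549,-.04,.013],-88.5,53,1)
```

```text
t 7.8 tcp [0.5478 0.0191 0.0302] tip [0.548  0.0053 0.0131] head -89.5 tilt 51.1 y [ 1.     0.009 -0.   ] F [0.16 2.48 2.11] gap 30.6 j [ 11.3  45.4 107.  -53.   50.6  53.8]
scene [(array([ 0.5489, -0.0239]), 166, 0.0006), (array([ 0.5496, -0.0235]), 207, 0.001)]
top [(array([ 0.5469, -0.0252]), 34, 0.0002), (array([ 0.5478, -0.0265]), 100, 0.0013)]
lin [0.028, 0.001, 0.035] rot [-0.014, 0.035, 0.012] dist 0.045 deg 2.3
```

View pics/f_scene.png

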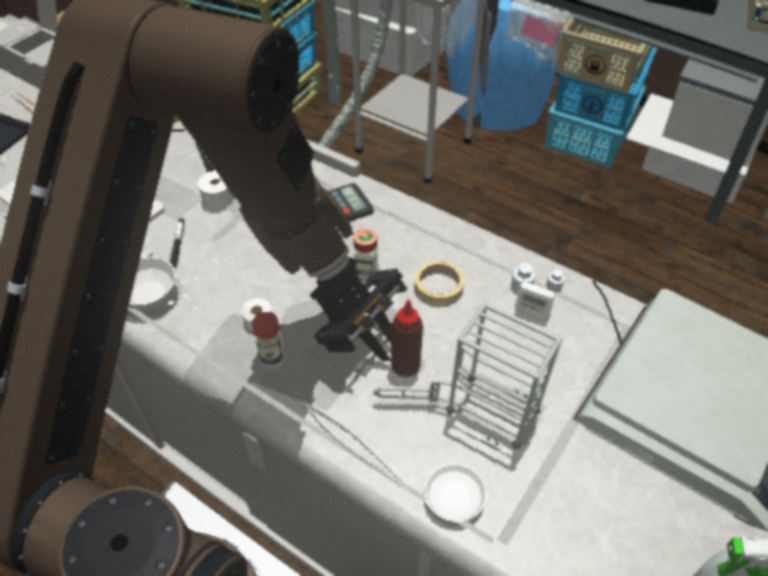

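View pics/f_top.png

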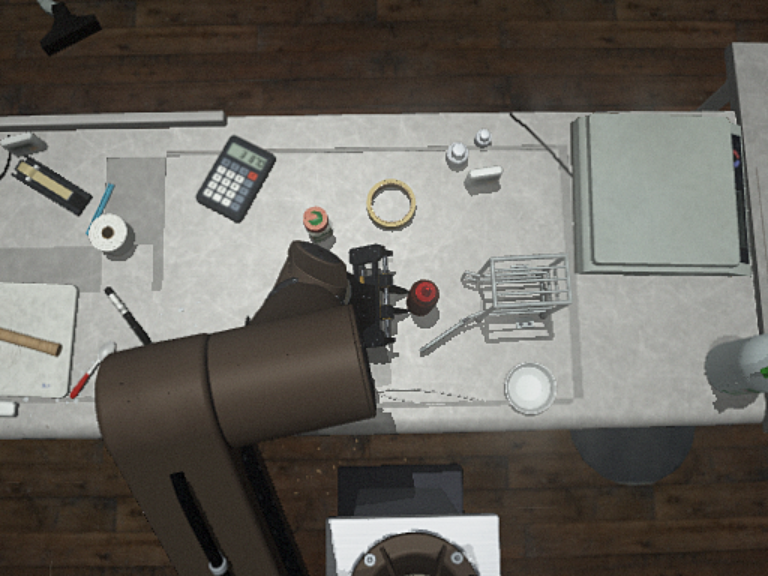

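Call:
{"op": "carry_out", "data": {
  "linear": [
    [0.006,0,0.007],
    [0.012,0,0.014],
    [0.017,0,0.021],
    [0.023,0.001,0.028],
    [0.028,0.001,0.035]
  ],
  "rotation": [
    [-0.003,0.008,0.002],
    [-0.006,0.016,0.005],
    [-0.009,0.024,0.008],
    [-0.012,0.032,0.01],
    [-0.014,0.04,0.012]
  ],
  "grip": [0.35,0.35,0.35,0.35,0.35]
}}

```text
time: 8.32
tool_pos: [0.5491, -0.0275, 0.0306]
tool_rot: [-0.0, 53.4, -88.5]
wrist_force: [-0.0, 0.6, 0.4]
finger_gap: 0.322
```

Run:
```python
from h import *
info()
go([.5505,-.085,.013],-88.5,55,1)
```

```text
t 8.32 tcp [ 0.5491 -0.0275  0.0306] tip [ 0.5494 -0.0406  0.0129] head -88.5 tilt 53.4 y [ 1.     0.026 -0.   ] F [-0.05  0.58  0.4 ] gap 30.6 j [  5.8  44.2 109.2 -56.1  45.8  51.4]
lin [0.026, -0.0, 0.036] rot [-0.0, 0.029, 0.0] dist 0.045 deg 1.6
```

Call:
{"op": "carry_out", "data": {
  "linear": [
    [0.005,0,0.007],
    [0.01,0,0.014],
    [0.016,0,0.022],
    [0.021,0,0.029],
    [0.026,0,0.036]
  ],
  "rotation": [
    [0,0.01,0],
    [0,0.02,0],
    [0,0.03,0],
    [0,0.036,0],
    [0,0.04,0]
  ],
  "grip": [0.35,0.35,0.35,0.35,0.35]
}}

```text
time: 8.73
tool_pos: [0.5503, -0.073, 0.0313]
tool_rot: [0.0, 55.7, -88.5]
wrist_force: [-0.4, 1.3, 1.8]
finger_gap: 0.326
```

Run:
```python
from h import *
info()
f=show(tag="g")
for n in f: print(n,[cyl(f[n],(.551,-.114),.0265,a,b,.03) for a,b in((.05,.085),(.09,.125))])
go([.551,-.112,.013],-88.5,57,1)
```

```text
t 8.73 tcp [ 0.5503 -0.073   0.0313] tip [ 0.5506 -0.0854  0.0131] head -88.5 tilt 55.7 y [1.    0.026 0.   ] F [-0.43  1.35  1.77] gap 31.0 j [  0.2  43.2 110.2 -57.6  41.9  48. ]
scene [(array([ 0.5522, -0.1158]), 126, 0.0006), (array([ 0.5527, -0.1156]), 177, 0.0009)]
top [(array([ 0.5501, -0.1156]), 43, 0.0002), (array([ 0.5506, -0.1164]), 97, 0.0009)]
lin [0.015, -0.0, 0.022] rot [-0.001, 0.024, 0.001] dist 0.027 deg 1.4
```

View pics/g_scene.png

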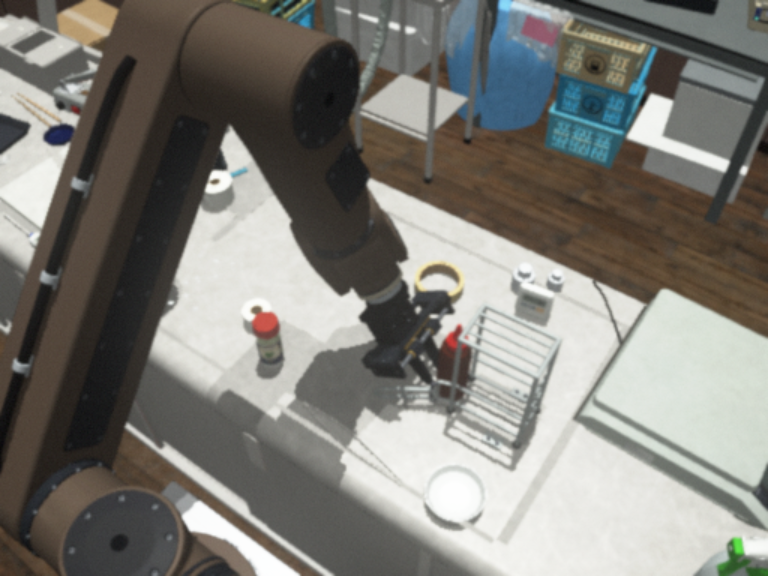

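Call:
{"op": "carry_out", "data": {
  "linear": [
    [0.003,0,0.005],
    [0.007,0,0.01],
    [0.01,0,0.015],
    [0.014,0,0.02],
    [0.017,0,0.025]
  ],
  "rotation": [
    [0,0.006,0],
    [0,0.012,0],
    [0,0.018,0],
    [0,0.024,0],
    [0,0.024,0]
  ],
  "grip": [0.35,0.35,0.35,0.35,0.35]
}}

```text
time: 9.25
tool_pos: [0.5509, -0.1043, 0.0313]
tool_rot: [-0.0, 57.0, -88.6]
wrist_force: [-0.4, 1.1, -0.7]
finger_gap: 0.322
```

Run:
```python
from h import *
info()
go([.549,-.05,.013],-88.5,57,1)
```

```text
t 9.25 tcp [ 0.5509 -0.1043  0.0313] tip [ 0.5511 -0.1163  0.0129] head -88.6 tilt 57.0 y [ 1.     0.024 -0.   ] F [-0.36  1.13 -0.73] gap 30.6 j [ -3.6  42.8 110.5 -58.3  39.6  45.4]
lin [-0.036, -0.001, -0.056] rot [-0.002, -0.001, 0.001] dist 0.066 deg 0.1
```

Call:
{"op": "carry_out", "data": {
  "linear": [
    [-0.006,0,-0.009],
    [-0.018,0,-0.028],
    [-0.03,0,-0.046],
    [-0.055,0,-0.05],
    [-0.09,0,-0.052]
  ],
  "rotation": [
    [0,0,0],
    [0,0,0],
    [0,0,0],
    [0,0,0],
    [0,0,0]
  ],
  "grip": [0.35,0.35,0.35,0.35,0.35]
}}

```text
time: 9.67
tool_pos: [0.5473, -0.0106, 0.0771]
tool_rot: [-0.5, 57.0, -89.1]
wrist_force: [0.5, 0.9, 0.0]
finger_gap: 0.328
```

Run:
```python
from h import *
info()
f=show(tag="i")
for n in f: print(n,[cyl(f[n],(.552,-.146),.0265,a,b,.03) for a,b in((.05,.085),(.09,.125))])
for n in f: print(n,[cyl(f[n],(.4237,.181),.0225,a,b,.03) for a,b in((.03,.095),)])
go([.395,.2155,.17],-50,55,1)
```

```text
t 9.67 tcp [ 0.5473 -0.0106  0.0771] tip [ 0.5475 -0.0226  0.0586] head -89.1 tilt 57.0 y [ 1.     0.024 -0.005] F [0.49 0.88 0.02] gap 31.1 j [  6.2  38.7 108.2 -47.3  47.5  41.9]
scene [(array([ 0.5523, -0.1469]), 115, 0.0006), (array([ 0.5526, -0.1464]), 178, 0.001)]
top [(array([ 0.5506, -0.1455]), 37, 0.0002), (array([ 0.5509, -0.1468]), 91, 0.0012)]
scene [(array([0.4248, 0.1807]), 275, 0.0008)]
top [None]
lin [-0.22, -0.156, -0.142] rot [-0.559, -0.033, 0.371] dist 0.304 deg 38.5
```

View pics/i_scene.png

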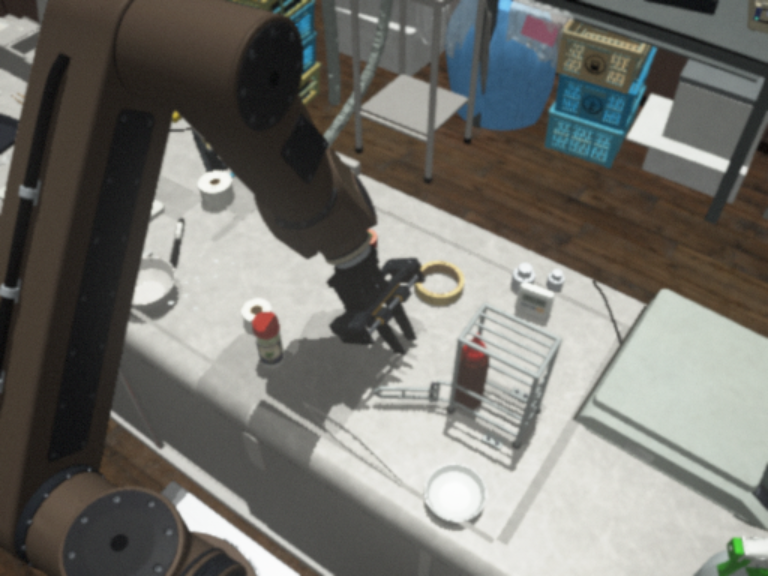

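Call:
{"op": "carry_out", "data": {
  "linear": [
    [-0.035,0,0.02],
    [-0.07,0,0.04],
    [-0.1,-0.02,0.03],
    [-0.13,-0.04,0.0],
    [-0.15,-0.07,-0.03]
  ],
  "rotation": [
    [0,0,0],
    [-0.08,0,0.05],
    [-0.16,-0.01,0.1],
    [-0.24,-0.01,0.15],
    [-0.32,-0.02,0.2]
  ],
  "grip": [0.35,0.35,0.35,0.35,0.35]
}}

```text
time: 10.18
tool_pos: [0.4834, 0.089, 0.1922]
tool_rot: [-0.1, 55.9, -66.8]
wrist_force: [-0.1, 1.1, -0.1]
finger_gap: 0.327
```

Run:
```python
from h import *
info()
go([.393,.217,.16],-50,55,1)
```

```text
t 10.18 tcp [0.4834 0.089  0.1922] tip [0.4882 0.0777 0.174 ] head -66.8 tilt 55.9 y [ 0.918  0.396 -0.001] F [-0.09  1.06 -0.14] gap 31.1 j [ 19.1  23.6 114.7 -47.   49.8  29.6]
lin [-0.081, -0.036, -0.145] rot [-0.239, -0.016, 0.166] dist 0.17 deg 16.7
```

Call:
{"op": "carry_out", "data": {
  "linear": [
    [-0.025,-0.009,-0.03],
    [-0.045,-0.018,-0.065],
    [-0.065,-0.027,-0.1],
    [-0.082,-0.036,-0.135],
    [-0.081,-0.036,-0.145]
  ],
  "rotation": [
    [-0.06,0,0.04],
    [-0.12,-0.01,0.08],
    [-0.18,-0.01,0.12],
    [-0.24,-0.016,0.166],
    [-0.24,-0.016,0.166]
  ],
  "grip": [0.35,0.35,0.35,0.35,0.35]
}}

```text
time: 10.6
tool_pos: [0.3813, 0.2295, 0.1777]
tool_rot: [-0.1, 55.0, -49.5]
wrist_force: [0.1, 0.2, 0.3]
finger_gap: 0.326
```

Run:
```python
from h import *
info()
go([.393,.217,.013],-50,55,1)
f=show(tag="j")
```

```text
t 10.6 tcp [0.3813 0.2295 0.1777] tip [0.3895 0.2199 0.1596] head -49.5 tilt 55.0 y [ 0.76   0.65  -0.001] F [0.12 0.23 0.27] gap 31.0 j [ 41.1  22.9 120.3 -49.2  49.3  37.7]
lin [0.123, 0.001, -0.08] rot [0.008, -0.0, -0.005] dist 0.147 deg 0.5
```

View pics/j_scene.png

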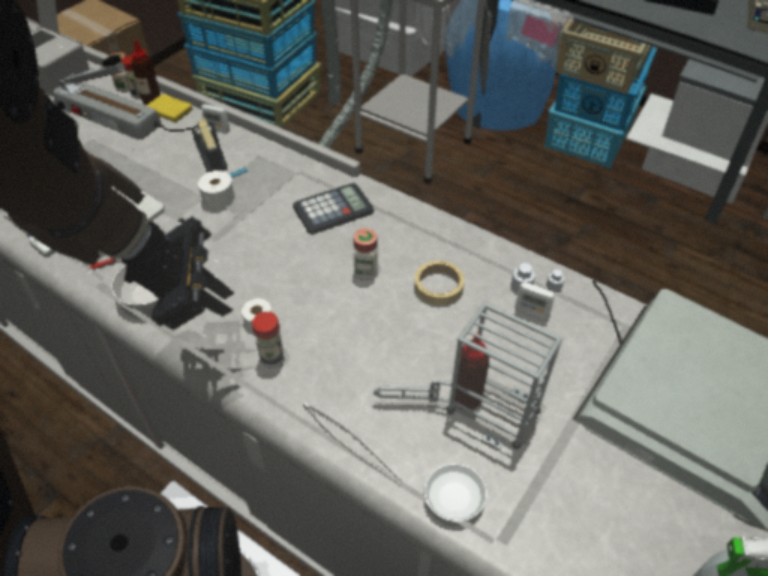

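Call:
{"op": "carry_out", "data": {
  "linear": [
    [0.03,0,-0.02],
    [0.06,0,-0.04],
    [0.09,0.001,-0.06],
    [0.112,0.001,-0.073],
    [0.123,0.001,-0.08]
  ],
  "rotation": [
    [0,0,0],
    [0,0,0],
    [0,0,0],
    [0,0,0],
    [0,0,0]
  ],
  "grip": [0.35,0.35,0.35,0.35,0.35]
}}

```text
time: 11.12
tool_pos: [0.3888, 0.2324, 0.0363]
tool_rot: [-2.0, 55.4, -52.3]
wrist_force: [0.5, -0.3, -0.1]
finger_gap: 0.327
```

Run:
```python
from h import *
info()
j=np.array([.424,.181]); 
for d in (.03,):
    h=np.radians(-48); t=j-d*np.array([np.cos(h),np.sin(h)]); print(t); go([*t,.013],-50,55,1)
f=show(("top",),tag="k")
```

```text
t 11.12 tcp [0.3888 0.2324 0.0363] tip [0.3965 0.2225 0.0182] head -52.3 tilt 55.4 y [ 0.772  0.635 -0.02 ] F [ 0.53 -0.3  -0.1 ] gap 31.1 j [ 40.5  39.8 123.4 -64.9  38.8  60.4]
[0.40392608 0.20329434]
lin [0.016, -0.007, 0.013] rot [0.003, -0.007, 0.022] dist 0.021 deg 1.4
```

View pics/k_top.png

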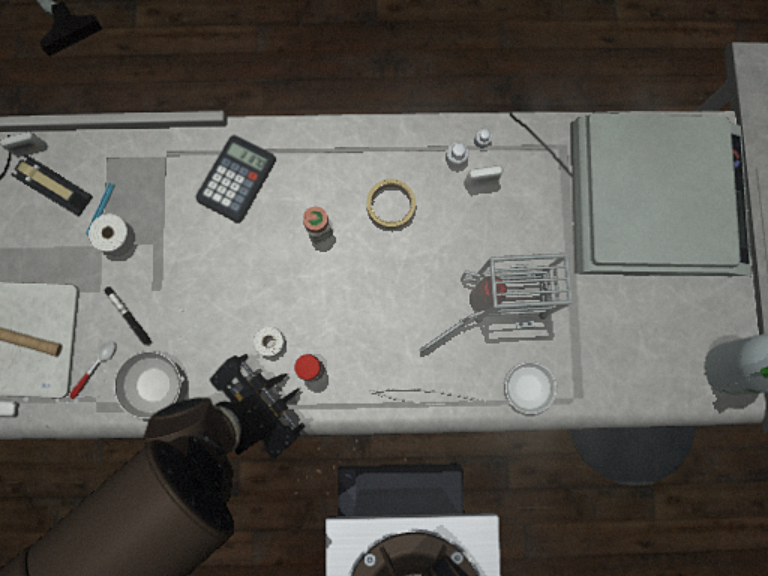

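Run:
```python
from h import *
go([.403,.216,.016],-65,60,1)
go([.409,.211,.013],-65,60,1)
```

```text
lin [0.007, 0.002, 0.009] rot [0.225, 0.083, -0.119] dist 0.012 deg 15.3
lin [0.014, 0.004, 0.013] rot [0.225, 0.083, -0.119] dist 0.02 deg 15.3
```

Call:
{"op": "carry_out", "data": {
  "linear": [
    [0.001,0,0.002],
    [0.003,0.001,0.004],
    [0.007,0.002,0.009],
    [0.007,0.002,0.009],
    [0.007,0.002,0.009]
  ],
  "rotation": [
    [0.07,0.03,-0.04],
    [0.14,0.06,-0.08],
    [0.225,0.083,-0.119],
    [0.225,0.083,-0.119],
    [0.225,0.083,-0.119]
  ],
  "grip": [0.35,0.35,0.35,0.35,0.35]
}}

```text
time: 11.58
tool_pos: [0.3994, 0.2253, 0.0368]
tool_rot: [0.2, 60.0, -64.7]
wrist_force: [-0.6, 0.1, 0.5]
finger_gap: 0.326
```

Run:
```python
from h import *
info()
go([.411,.209,.013],-65,60,1)
go([.440,.177,.013],-65,60,1)
```

```text
t 11.58 tcp [0.3994 0.2253 0.0368] tip [0.4041 0.2154 0.0177] head -64.7 tilt 60.0 y [0.906 0.424 0.002] F [-0.64  0.09  0.47] gap 30.9 j [ 36.5  39.2 119.6 -50.4  39.5  56.2]
lin [0.008, 0.004, 0.005] rot [0.0, 0.0, -0.002] dist 0.011 deg 0.1
lin [0.029, 0.016, 0.041] rot [0.0, 0.0, -0.002] dist 0.053 deg 0.1
```

Call:
{"op": "carry_out", "data": {
  "linear": [
    [0.005,0.002,0.003],
    [0.01,0.004,0.008],
    [0.014,0.007,0.015],
    [0.018,0.01,0.023],
    [0.022,0.013,0.03]
  ],
  "rotation": [
    [0,0,0],
    [0,0,0],
    [0,0,0],
    [0,0,0],
    [0,0,0]
  ],
  "grip": [0.35,0.35,0.35,0.35,0.35]
}}

```text
time: 12.0
tool_pos: [0.4274, 0.1966, 0.0328]
tool_rot: [0.1, 60.0, -64.8]
wrist_force: [0.5, 0.5, -0.6]
finger_gap: 0.324
```

Run:
```python
from h import *
info()
f=show(tag="l")
s,p,R=state(); x=R.as_matrix()[:,0]; c=p[:2]+.022*x[:2]+.025*np.array([np.cos(np.radians(-65)),np.sin(np.radians(-65))]); print(c)
for n in f: print(n,[cyl(f[n],c,.0225,a,b,.03) for a,b in((.03,.07),(.07,.1))])
go([.465,.150,.013],-66,59,1)
```

```text
t 12.0 tcp [0.4274 0.1966 0.0328] tip [0.4321 0.1866 0.0137] head -64.8 tilt 60.0 y [0.905 0.424 0.001] F [ 0.51  0.51 -0.65] gap 30.8 j [ 31.8  39.7 119.4 -53.9  38.   54.9]
[0.44300448 0.16369172]
scene [(array([0.4424, 0.1636]), 169, 0.0007), (array([0.4439, 0.1635]), 129, 0.0008)]
top [(array([0.442 , 0.1635]), 24, 0.0004), (array([0.4437, 0.1626]), 23, 0.0001)]
lin [0.024, 0.014, 0.04] rot [0.014, -0.017, -0.011] dist 0.049 deg 1.4
```

View pics/l_scene.png

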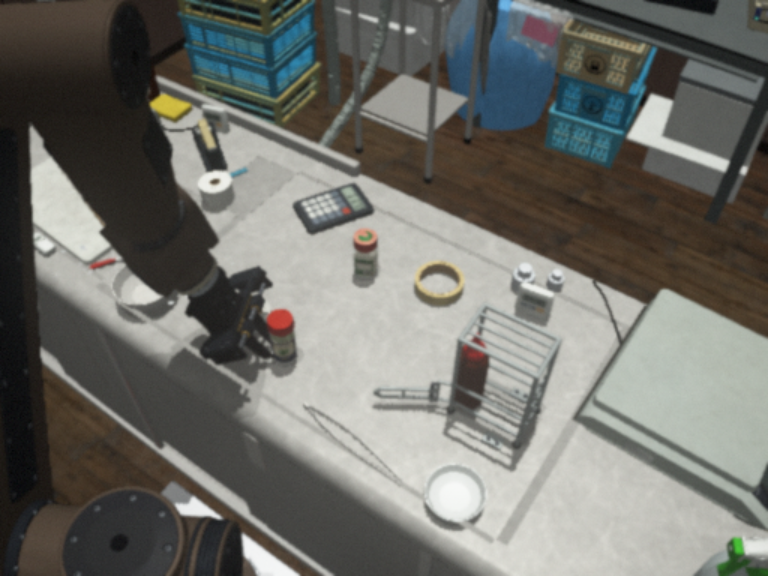

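View pics/l_top.png

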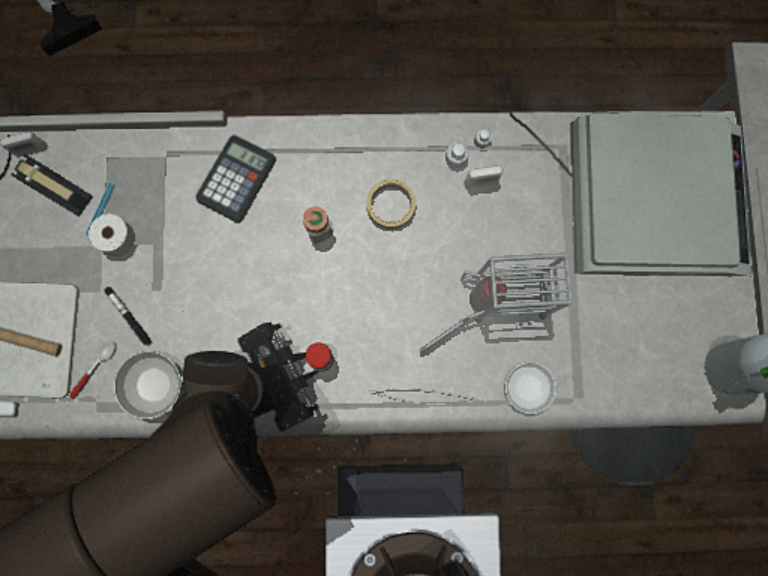

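```bash
cat >> h.py <<'E'
def obj(c,off,head,tilt,z=.013):
    h=np.radians(head); return go([c[0]-off*np.cos(h),c[1]-off*np.sin(h),z],head,tilt,1)
E
python3 - <<'E'
from h import *
obj((.4745,.128),.025,-68,60)
E
```

```text
lin [0.024, 0.015, 0.039] rot [0.045, 0.001, -0.028] dist 0.048 deg 3.0
```

Call:
{"op": "carry_out", "data": {
  "linear": [
    [0.005,0.003,0.008],
    [0.01,0.006,0.016],
    [0.014,0.009,0.024],
    [0.019,0.012,0.032],
    [0.024,0.015,0.039]
  ],
  "rotation": [
    [0.009,0,-0.006],
    [0.018,0,-0.012],
    [0.027,0,-0.018],
    [0.036,0,-0.023],
    [0.045,0,-0.028]
  ],
  "grip": [0.35,0.35,0.35,0.35,0.35]
}}

```text
time: 12.52
tool_pos: [0.4615, 0.1603, 0.0316]
tool_rot: [0.0, 60.0, -68.1]
wrist_force: [-1.6, 2.4, 1.4]
finger_gap: 0.323
```

Run:
```python
from h import *
info()
obj((.506,.092),.025,-72,59)
```

```text
t 12.52 tcp [0.4615 0.1603 0.0316] tip [0.4656 0.1501 0.0126] head -68.1 tilt 60.0 y [0.928 0.373 0.   ] F [-1.57  2.36  1.42] gap 30.7 j [ 26.1  40.2 117.6 -54.2  38.   52.3]
lin [0.022, 0.018, 0.038] rot [0.058, -0.017, -0.035] dist 0.047 deg 4.0
```

Call:
{"op": "carry_out", "data": {
  "linear": [
    [0.004,0.003,0.008],
    [0.009,0.007,0.015],
    [0.013,0.011,0.023],
    [0.018,0.014,0.03],
    [0.022,0.018,0.038]
  ],
  "rotation": [
    [0.012,-0.003,-0.007],
    [0.024,-0.007,-0.014],
    [0.036,-0.01,-0.021],
    [0.048,-0.014,-0.028],
    [0.058,-0.017,-0.035]
  ],
  "grip": [0.35,0.35,0.35,0.35,0.35]
}}

```text
time: 12.93
tool_pos: [0.495, 0.1255, 0.0314]
tool_rot: [-0.1, 59.0, -72.1]
wrist_force: [-0.2, 0.8, 0.3]
finger_gap: 0.327
```

Run:
```python
from h import *
info()
f=show(tag="m")
c=(.506,.092)
for n in f: print(n,[cyl(f[n],c,.0225,a,b,.03) for a,b in((.03,.07),(.07,.1))])
obj((.533,.053),.025,-79,58)
```

```text
t 12.93 tcp [0.495  0.1255 0.0314] tip [0.4985 0.1147 0.0126] head -72.1 tilt 59.0 y [ 0.951  0.308 -0.001] F [-0.22  0.82  0.26] gap 31.0 j [ 21.3  41.2 114.8 -53.7  39.7  50.3]
scene [(array([0.5057, 0.091 ]), 166, 0.0007), (array([0.5069, 0.0913]), 132, 0.0009)]
top [(array([0.506 , 0.0905]), 27, 0.0004), (array([0.507 , 0.0897]), 22, 0.0003)]
lin [0.023, 0.018, 0.038] rot [0.103, -0.017, -0.063] dist 0.047 deg 7.0
```

View pics/m_scene.png

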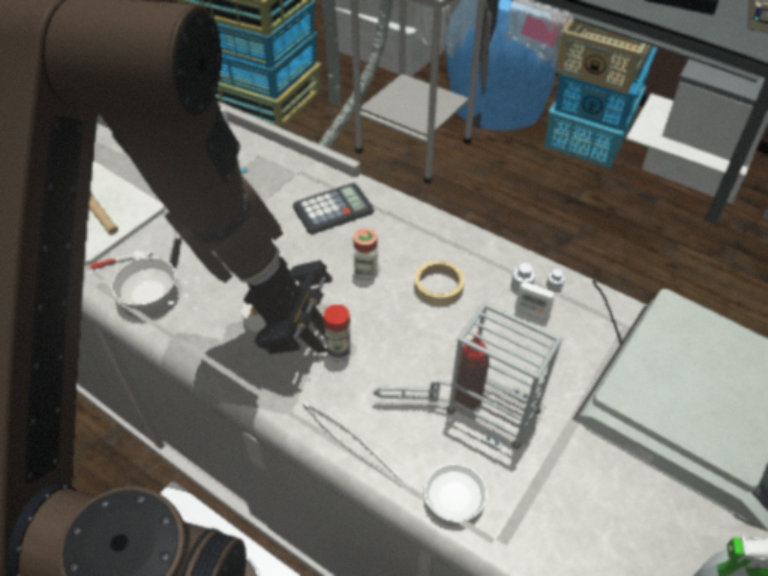

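Call:
{"op": "carry_out", "data": {
  "linear": [
    [0.005,0.003,0.008],
    [0.009,0.007,0.015],
    [0.014,0.011,0.023],
    [0.018,0.014,0.03],
    [0.023,0.018,0.038]
  ],
  "rotation": [
    [0.02,-0.003,-0.012],
    [0.041,-0.007,-0.025],
    [0.062,-0.01,-0.038],
    [0.083,-0.014,-0.05],
    [0.103,-0.017,-0.063]
  ],
  "grip": [0.35,0.35,0.35,0.35,0.35]
}}

```text
time: 13.45
tool_pos: [0.5269, 0.0879, 0.0314]
tool_rot: [0.0, 58.0, -79.1]
wrist_force: [-0.9, 0.7, -0.8]
finger_gap: 0.326
```

Run:
```python
from h import *
info()
obj((.547,.009),.025,-86,57.5)
```

```text
t 13.45 tcp [0.5269 0.0879 0.0314] tip [0.5291 0.0765 0.0128] head -79.1 tilt 58.0 y [0.982 0.188 0.   ] F [-0.89  0.67 -0.8 ] gap 31.0 j [ 16.6  42.5 110.7 -50.8  42.9  48.7]
lin [0.024, 0.009, 0.038] rot [0.101, -0.008, -0.064] dist 0.046 deg 6.9
```

Call:
{"op": "carry_out", "data": {
  "linear": [
    [0.005,0.002,0.008],
    [0.01,0.004,0.015],
    [0.014,0.006,0.023],
    [0.019,0.008,0.03],
    [0.024,0.009,0.038]
  ],
  "rotation": [
    [0.02,-0.002,-0.013],
    [0.04,-0.003,-0.026],
    [0.06,-0.005,-0.039],
    [0.08,-0.006,-0.052],
    [0.101,-0.008,-0.064]
  ],
  "grip": [0.35,0.35,0.35,0.35,0.35]
}}

```text
time: 13.87
tool_pos: [0.5446, 0.0447, 0.0312]
tool_rot: [0.0, 57.5, -86.1]
wrist_force: [-0.5, -0.0, 0.6]
finger_gap: 0.328
```

Run:
```python
from h import *
info()
f=show(tag="n")
c=(.547,.009)
for n in f: print(n,[cyl(f[n],c,.0225,a,b,.03) for a,b in((.03,.07),(.07,.1))])
obj((.5494,-.037),.025,-88,57.5)
```

```text
t 13.87 tcp [0.5446 0.0447 0.0312] tip [0.5454 0.0329 0.0127] head -86.1 tilt 57.5 y [0.998 0.067 0.   ] F [-0.48 -0.05  0.61] gap 31.2 j [ 11.7  43.3 108.2 -48.7  45.1  48.1]
scene [(array([0.5471, 0.0079]), 157, 0.0007), (array([0.5481, 0.0075]), 130, 0.0008)]
top [(array([0.5457, 0.0076]), 43, 0.0004), (array([0.5467, 0.0061]), 31, 0.0003)]
lin [0.024, 0.0, 0.038] rot [0.027, -0.0, -0.017] dist 0.044 deg 1.8
```

View pics/n_top.png

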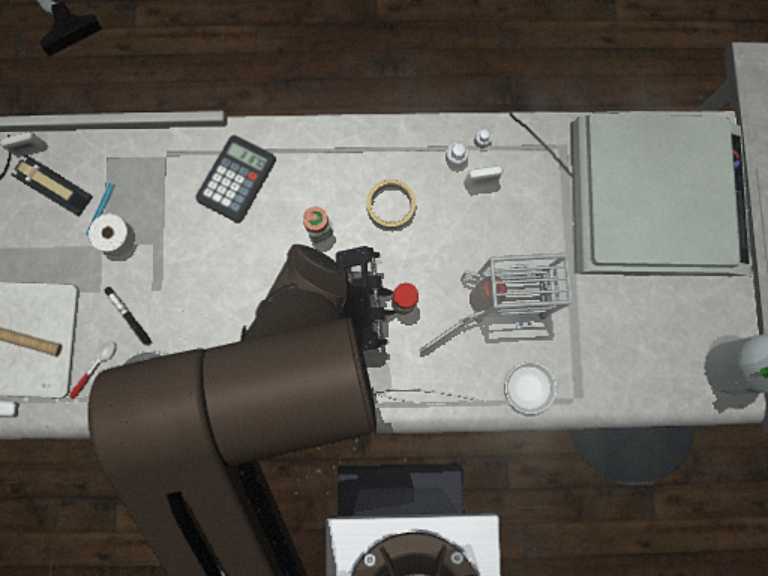

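Call:
{"op": "carry_out", "data": {
  "linear": [
    [0.005,0,0.008],
    [0.01,0,0.015],
    [0.014,0,0.023],
    [0.019,0,0.03],
    [0.024,0,0.038]
  ],
  "rotation": [
    [0.005,0,-0.003],
    [0.01,0,-0.006],
    [0.015,0,-0.01],
    [0.02,0,-0.014],
    [0.027,0,-0.017]
  ],
  "grip": [0.35,0.35,0.35,0.35,0.35]
}}

```text
time: 14.38
tool_pos: [0.5476, -0.0016, 0.0314]
tool_rot: [0.0, 57.5, -88.0]
wrist_force: [0.9, -0.3, 0.3]
finger_gap: 0.327
```

Run:
```python
from h import *
info()
obj((.5508,-.083),.025,-88.3,58)
```

```text
t 14.38 tcp [ 0.5476 -0.0016  0.0314] tip [ 0.548  -0.0134  0.0129] head -88.0 tilt 57.5 y [0.999 0.034 0.   ] F [ 0.87 -0.25  0.27] gap 31.1 j [  7.   43.1 109.  -50.8  43.7  47.5]
lin [0.024, 0.001, 0.038] rot [0.004, 0.009, -0.003] dist 0.045 deg 0.6
```

Call:
{"op": "carry_out", "data": {
  "linear": [
    [0.005,0,0.008],
    [0.01,0,0.015],
    [0.014,0.001,0.023],
    [0.019,0.001,0.03],
    [0.024,0.001,0.038]
  ],
  "rotation": [
    [0,0.002,0],
    [0,0.004,0],
    [0,0.006,0],
    [0,0.008,0],
    [0,0.01,0]
  ],
  "grip": [0.35,0.35,0.35,0.35,0.35]
}}

```text
time: 14.8
tool_pos: [0.5502, -0.0473, 0.0316]
tool_rot: [0.0, 58.1, -88.0]
wrist_force: [-0.2, 0.4, -0.4]
finger_gap: 0.323
```

Run:
```python
from h import *
info()
f=show(tag="o")
c=(.551,-.083)
for n in f: print(n,[cyl(f[n],c,.0225,a,b,.03) for a,b in((.05,.07),(.07,.1))])
obj((.552,-.115),.025,-88.3,58)
```

```text
t 14.8 tcp [ 0.5502 -0.0473  0.0316] tip [ 0.5506 -0.0589  0.0129] head -88.0 tilt 58.1 y [0.999 0.034 0.   ] F [-0.24  0.45 -0.42] gap 30.6 j [  2.   42.6 110.  -53.6  41.1  45.6]
scene [(array([ 0.5514, -0.0843]), 85, 0.0008), (array([ 0.5528, -0.0842]), 133, 0.0008)]
top [(array([ 0.5497, -0.0847]), 22, 0.0004), (array([ 0.5502, -0.0855]), 34, 0.0003)]
lin [0.016, -0.0, 0.026] rot [0.003, -0.001, -0.002] dist 0.03 deg 0.2
```

View pics/o_scene.png

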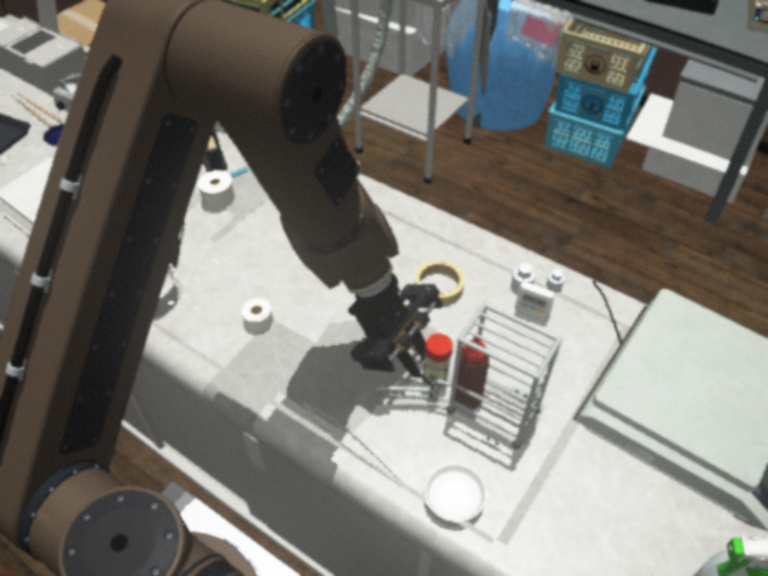

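Call:
{"op": "carry_out", "data": {
  "linear": [
    [0.003,0,0.005],
    [0.006,0,0.01],
    [0.009,0,0.015],
    [0.012,0,0.02],
    [0.016,0,0.026]
  ],
  "rotation": [
    [0,0,0],
    [0,0,0],
    [0,0,0],
    [0,0,0],
    [0,0,0]
  ],
  "grip": [0.35,0.35,0.35,0.35,0.35]
}}

```text
time: 15.32
tool_pos: [0.5511, -0.0787, 0.0318]
tool_rot: [0.0, 58.1, -88.1]
wrist_force: [-0.1, 2.5, -0.4]
finger_gap: 0.328
```

Run:
```python
from h import *
info()
f=show(tag="p")
for n in f: print(n,cyl(f[n],(.552,-.115),.0225,.075,.1,.028),cyl(f[n],(.553,-.165),.0265,.09,.125,.028))
obj((.5528,-.144),.025,-88.3,58)
```

```text
t 15.32 tcp [ 0.5511 -0.0787  0.0318] tip [ 0.5515 -0.0903  0.0132] head -88.1 tilt 58.1 y [0.999 0.033 0.   ] F [-0.14  2.53 -0.37] gap 31.2 j [ -1.3  42.5 110.4 -55.7  39.7  44.6]
scene (array([ 0.5535, -0.115 ]), 81, 0.0009) (array([ 0.5536, -0.1637]), 192, 0.0009)
top (array([ 0.5507, -0.1155]), 35, 0.0006) (array([ 0.5534, -0.1651]), 47, 0.0013)
lin [0.015, -0.0, 0.024] rot [0.002, -0.001, -0.001] dist 0.028 deg 0.2
```

View pics/p_scene.png

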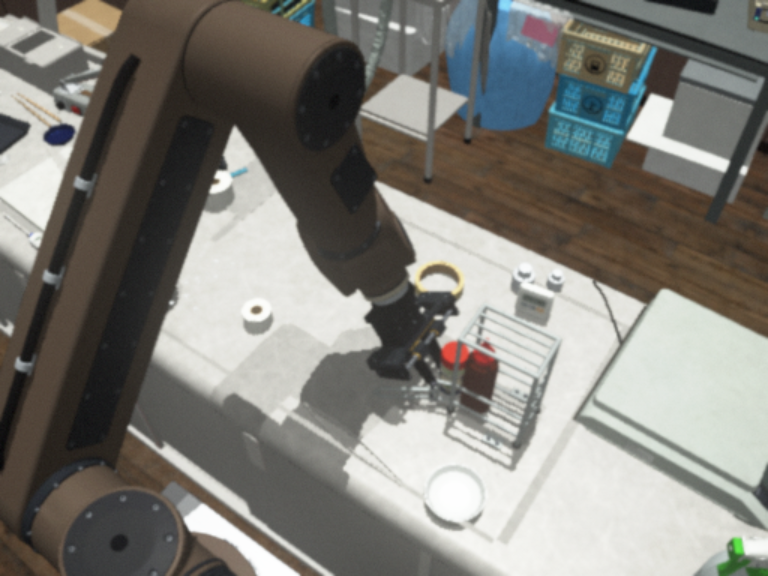

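Call:
{"op": "carry_out", "data": {
  "linear": [
    [0.003,0,0.005],
    [0.006,0,0.01],
    [0.009,0,0.015],
    [0.012,0,0.02],
    [0.016,0,0.026]
  ],
  "rotation": [
    [0,0,0],
    [0,0,0],
    [0,0,0],
    [0,0,0],
    [0,0,0]
  ],
  "grip": [0.35,0.35,0.35,0.35,0.35]
}}

```text
time: 15.83
tool_pos: [0.552, -0.1105, 0.032]
tool_rot: [0.0, 58.1, -88.1]
wrist_force: [0.2, 2.0, 0.3]
finger_gap: 0.322
```

Call:
{"op": "carry_out", "data": {
  "linear": [
    [-0.006,0,-0.009],
    [-0.018,0,-0.028],
    [-0.03,0,-0.046],
    [-0.055,0,-0.05],
    [-0.09,0,-0.052]
  ],
  "rotation": [
    [0,0,0],
    [0,0,0],
    [0,0,0],
    [0,0,0],
    [0,0,0]
  ],
  "grip": [0.35,0.35,0.35,0.35,0.35]
}}

```text
time: 16.25
tool_pos: [0.5479, -0.0179, 0.0796]
tool_rot: [-0.5, 58.1, -88.6]
wrist_force: [0.9, 0.2, 0.0]
finger_gap: 0.322
```

Run:
```python
from h import *
info()
f=show(tag="q")
for n in f: print(n,cyl(f[n],(.552,-.146),.0225,.075,.1,.028),cyl(f[n],(.553,-.195),.0265,.09,.125,.028),cyl(f[n],(.691,.166),.0235,.03,.09,.03))
```

```text
t 16.25 tcp [ 0.5479 -0.0179  0.0796] tip [ 0.5482 -0.0295  0.0609] head -88.6 tilt 58.1 y [ 0.999  0.032 -0.005] F [0.93 0.22 0.04] gap 30.6 j [  5.1  38.1 108.5 -46.8  46.4  40.1]
scene (array([ 0.554 , -0.1468]), 93, 0.0007) (array([ 0.5536, -0.1948]), 210, 0.0008) None
top (array([ 0.5513, -0.1469]), 33, 0.001) (array([ 0.5526, -0.1962]), 66, 0.001) (array([0.6908, 0.1665]), 112, 0.0014)
```

View pics/q_scene.png

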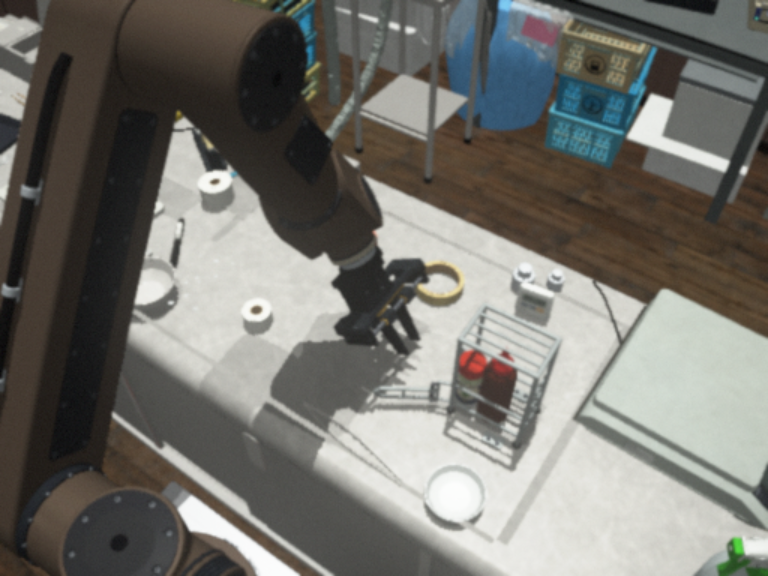

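Run:
```python
from h import *
obj((.691,.166),.055,-115,53,.17)
```

```text
lin [-0.213, 0.178, -0.148] rot [0.386, -0.088, -0.271] dist 0.315 deg 27.5
```

Call:
{"op": "carry_out", "data": {
  "linear": [
    [-0.035,0,0.02],
    [-0.07,0.01,0.035],
    [-0.1,0.035,0.02],
    [-0.12,0.065,0.0],
    [-0.14,0.095,-0.025]
  ],
  "rotation": [
    [0,0,0],
    [0.08,-0.02,-0.06],
    [0.16,-0.04,-0.12],
    [0.24,-0.06,-0.18],
    [0.32,-0.08,-0.23]
  ],
  "grip": [0.35,0.35,0.35,0.35,0.35]
}}

```text
time: 16.77
tool_pos: [0.6412, 0.0817, 0.1922]
tool_rot: [-0.3, 53.5, -111.1]
wrist_force: [-0.0, -1.5, -0.7]
finger_gap: 0.328
```

Run:
```python
from h import *
info()
obj((.691,.166),.055,-115,53,.16)
```

```text
t 16.77 tcp [0.6412 0.0817 0.1922] tip [0.6364 0.0695 0.1745] head -111.1 tilt 53.5 y [ 0.934 -0.356 -0.003] F [-0.01 -1.48 -0.7 ] gap 31.1 j [ 12.4  41.7  78.1 -30.   83.5  43. ]
lin [-0.086, 0.021, -0.141] rot [0.059, -0.008, -0.041] dist 0.167 deg 4.1
```

Call:
{"op": "carry_out", "data": {
  "linear": [
    [-0.025,0.005,-0.03],
    [-0.047,0.01,-0.065],
    [-0.067,0.015,-0.1],
    [-0.086,0.021,-0.135],
    [-0.086,0.021,-0.141]
  ],
  "rotation": [
    [0.01,0,-0.01],
    [0.03,0,-0.02],
    [0.045,-0.005,-0.03],
    [0.06,-0.008,-0.041],
    [0.06,-0.008,-0.041]
  ],
  "grip": [0.35,0.35,0.35,0.35,0.35]
}}

```text
time: 17.18
tool_pos: [0.7206, 0.2327, 0.1739]
tool_rot: [-0.0, 52.9, -114.9]
wrist_force: [-1.5, -0.0, -0.8]
finger_gap: 0.327
```

Run:
```python
from h import *
info()
obj((.691,.166),.05,-117,53,.013)
f=show(tag="r")
print(cyl(f["scene"],(.691,.166),.0235,.03,.09,.03))
```

```text
t 17.18 tcp [0.7206 0.2327 0.1739] tip [0.715  0.2207 0.1563] head -114.9 tilt 52.9 y [ 0.907 -0.421 -0.   ] F [-1.55 -0.03 -0.78] gap 31.1 j [ 20.9  55.3  51.2 -25.3 100.8  47.1]
lin [0.12, 0.004, -0.079] rot [0.029, 0.001, -0.022] dist 0.144 deg 2.1
(array([0.6928, 0.1649]), 254, 0.0017)
```

View pics/r_scene.png

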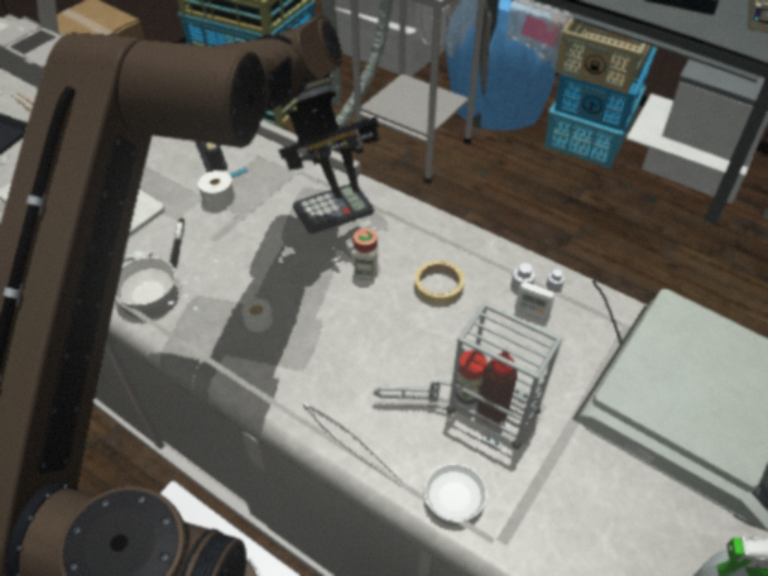

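Run:
```python
from h import *
import pickle
f=pickle.load(open("fr0.pkl","rb"))["top"]
for c,r in((237,220),(197,200),(275,150),(235,135)): print(np.round(at_z(f,(r/1.5,c/1.5),0.01),3))
W=cloud(f); m=(W[...,0]>.7)&(W[...,0]<.85)&(W[...,1]>.22)&(W[...,1]<.36); print(np.nanmax(W[m][:,2]))
```

```text
[0.712 0.324 0.01 ]
[0.753 0.403 0.01 ]
[0.852 0.252 0.01 ]
[0.885 0.331 0.01 ]
0.021456937689563645
```

Call:
{"op": "carry_out", "data": {
  "linear": [
    [0.03,0,-0.02],
    [0.06,0.001,-0.04],
    [0.09,0.002,-0.06],
    [0.11,0.003,-0.073],
    [0.12,0.004,-0.079]
  ],
  "rotation": [
    [0,0,0],
    [0.01,0,-0.01],
    [0.02,0,-0.015],
    [0.029,0,-0.022],
    [0.029,0,-0.022]
  ],
  "grip": [0.35,0.35,0.35,0.35,0.35]
}}

```text
time: 17.7
tool_pos: [0.7171, 0.2163, 0.0275]
tool_rot: [-0.4, 52.6, -117.5]
wrist_force: [-0.5, 0.9, 0.5]
finger_gap: 0.324
```

Run:
```python
from h import *
info()
obj((.692,.166),.032,-118,53,.013)
f=show(("top",),tag="s")
```

```text
t 17.7 tcp [0.7171 0.2163 0.0275] tip [0.7109 0.2045 0.01  ] head -117.5 tilt 52.6 y [ 0.89  -0.456 -0.005] F [-0.49  0.93  0.54] gap 30.8 j [ 19.6  62.8  56.5 -24.4  90.   53.2]
lin [0.004, 0.001, 0.011] rot [0.014, 0.007, -0.005] dist 0.011 deg 1.0
```

View pics/s_top.png

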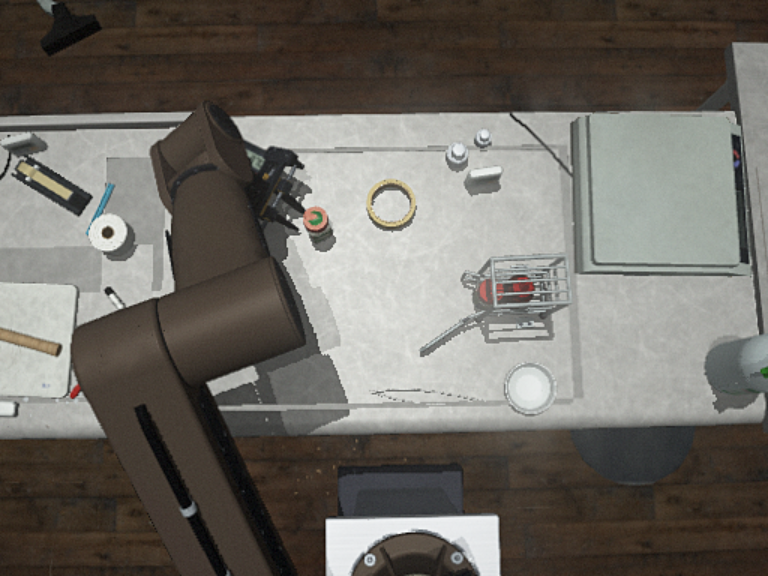

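Run:
```python
from h import *
obj((.692,.166),.029,-118,53,.013)
obj((.674,.147),.0256,-119,53,.013)
```

```text
lin [0.006, 0.001, 0.013] rot [0.015, 0.007, -0.005] dist 0.014 deg 1.0
lin [0.023, -0.006, 0.036] rot [0.029, 0.007, -0.016] dist 0.043 deg 1.9
```

Call:
{"op": "carry_out", "data": {
  "linear": [
    [0.003,0,0.006],
    [0.006,0.001,0.013],
    [0.011,-0.001,0.02],
    [0.016,-0.003,0.027],
    [0.021,-0.005,0.034]
  ],
  "rotation": [
    [0.005,0,0],
    [0.01,0.007,-0.005],
    [0.015,0.007,-0.008],
    [0.02,0.007,-0.012],
    [0.029,0.007,-0.016]
  ],
  "grip": [0.35,0.35,0.35,0.35,0.35]
}}

```text
time: 18.17
tool_pos: [0.695, 0.1822, 0.0334]
tool_rot: [0.2, 53.1, -118.9]
wrist_force: [0.9, 0.8, -0.6]
finger_gap: 0.324
```

Run:
```python
from h import *
info()
f=show(tag="t")
for n in f: print(n,[cyl(f[n],(.675,.148),.0235,a,b,.03) for a,b in((.03,.06),(.06,.09))])
obj((.643,.113),.0256,-119,53,.013)
```

```text
t 18.17 tcp [0.695  0.1822 0.0334] tip [0.6886 0.1707 0.0158] head -118.9 tilt 53.1 y [ 0.874 -0.485  0.002] F [ 0.86  0.83 -0.64] gap 30.8 j [ 17.7  59.5  63.6 -24.4  85.8  54.9]
scene [(array([0.6746, 0.1468]), 118, 0.0013), (array([0.6762, 0.147 ]), 133, 0.0013)]
top [(array([0.6719, 0.1482]), 35, 0.0011), (array([0.6728, 0.1475]), 52, 0.0009)]
lin [0.03, -0.012, 0.035] rot [-0.002, -0.001, -0.0] dist 0.048 deg 0.1
```

View pics/t_scene.png

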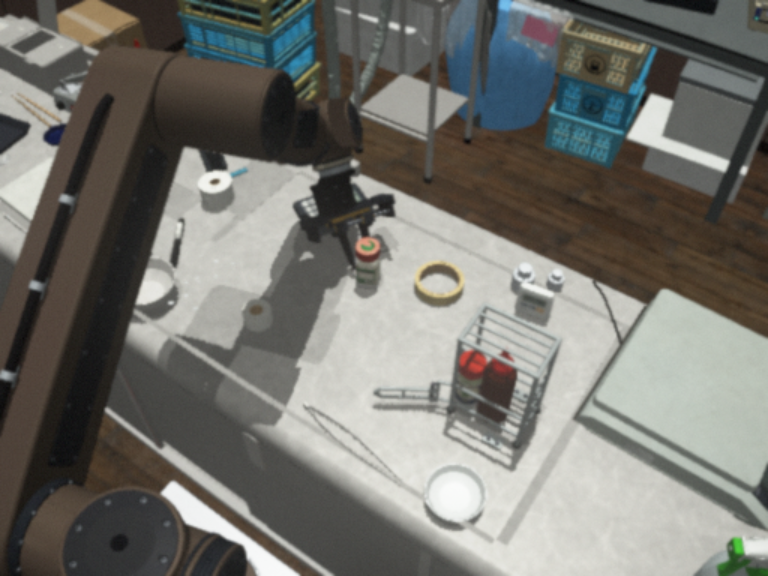

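Shorter jar is upright in the fingers (px 368,262), at (0.674, 0.147). I'll keep pushing.

Call:
{"op": "carry_out", "data": {
  "linear": [
    [0.006,-0.002,0.007],
    [0.012,-0.005,0.014],
    [0.018,-0.007,0.021],
    [0.024,-0.01,0.028],
    [0.03,-0.012,0.035]
  ],
  "rotation": [
    [0,0,0],
    [0,0,0],
    [0,0,0],
    [0,0,0],
    [0,0,0]
  ],
  "grip": [0.35,0.35,0.35,0.35,0.35]
}}

```text
time: 18.68
tool_pos: [0.6627, 0.1474, 0.0324]
tool_rot: [0.4, 53.2, -118.7]
wrist_force: [1.1, 1.3, 0.8]
finger_gap: 0.327
```

Run:
```python
from h import *
info()
obj((.611,.078),.0256,-116,53,.013)
```

```text
t 18.68 tcp [0.6627 0.1474 0.0324] tip [0.6564 0.1359 0.0148] head -118.7 tilt 53.2 y [ 0.874 -0.485  0.004] F [1.06 1.33 0.79] gap 31.0 j [ 16.   56.3  72.2 -25.6  80.3  56. ]
lin [0.03, -0.014, 0.037] rot [-0.045, -0.004, 0.029] dist 0.049 deg 3.1
```

Call:
{"op": "carry_out", "data": {
  "linear": [
    [0.006,-0.003,0.007],
    [0.012,-0.006,0.015],
    [0.018,-0.008,0.022],
    [0.024,-0.011,0.03],
    [0.03,-0.014,0.037]
  ],
  "rotation": [
    [-0.01,0,0.006],
    [-0.02,0,0.012],
    [-0.028,0,0.018],
    [-0.036,0,0.024],
    [-0.045,-0.004,0.029]
  ],
  "grip": [0.35,0.35,0.35,0.35,0.35]
}}

```text
time: 19.1
tool_pos: [0.628, 0.1123, 0.0322]
tool_rot: [0.2, 53.1, -115.8]
wrist_force: [0.5, 1.7, 1.2]
finger_gap: 0.322
```

Run:
```python
from h import *
info()
f=show(tag="u")
for n in f: print(n,[cyl(f[n],(.611,.078),.0235,a,b,.03) for a,b in((.03,.06),(.06,.09))])
obj((.580,.043),.0256,-110,53,.013)
```

```text
t 19.1 tcp [0.628  0.1123 0.0322] tip [0.6222 0.1004 0.0146] head -115.8 tilt 53.1 y [ 0.899 -0.437  0.002] F [0.5  1.71 1.22] gap 30.6 j [ 14.5  53.   81.2 -28.5  73.7  55.5]
scene [(array([0.6105, 0.077 ]), 130, 0.0013), (array([0.6128, 0.0782]), 147, 0.0013)]
top [(array([0.6071, 0.078 ]), 35, 0.001), (array([0.6089, 0.0779]), 51, 0.0011)]
lin [0.028, -0.016, 0.035] rot [-0.084, -0.0, 0.062] dist 0.047 deg 6.0
```

View pics/u_scene.png

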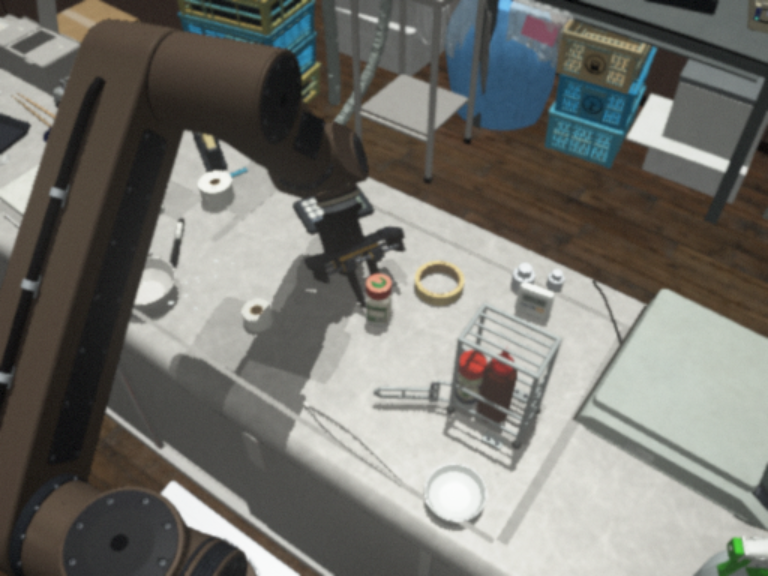

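Call:
{"op": "carry_out", "data": {
  "linear": [
    [0.006,-0.003,0.007],
    [0.011,-0.006,0.014],
    [0.017,-0.009,0.021],
    [0.022,-0.012,0.028],
    [0.028,-0.016,0.035]
  ],
  "rotation": [
    [-0.017,0,0.012],
    [-0.034,0,0.024],
    [-0.05,0,0.037],
    [-0.067,0,0.05],
    [-0.084,0,0.062]
  ],
  "grip": [0.35,0.35,0.35,0.35,0.35]
}}

```text
time: 19.62
tool_pos: [0.5944, 0.0791, 0.0315]
tool_rot: [0.2, 53.1, -109.8]
wrist_force: [1.2, 0.2, 0.5]
finger_gap: 0.325
```

Run:
```python
from h import *
info()
obj((.558,.002),.0256,-102,54,.013)
```

```text
t 19.62 tcp [0.5944 0.0791 0.0315] tip [0.5899 0.0666 0.014 ] head -109.8 tilt 53.1 y [ 0.94  -0.341  0.002] F [1.21 0.21 0.5 ] gap 30.9 j [ 13.3  49.9  90.3 -33.4  66.1  54.3]
lin [0.029, -0.013, 0.037] rot [-0.113, 0.016, 0.081] dist 0.049 deg 8.0
```

Call:
{"op": "carry_out", "data": {
  "linear": [
    [0.006,-0.003,0.007],
    [0.012,-0.006,0.015],
    [0.017,-0.008,0.022],
    [0.023,-0.011,0.03],
    [0.029,-0.013,0.037]
  ],
  "rotation": [
    [-0.023,0.003,0.016],
    [-0.045,0.006,0.032],
    [-0.068,0.01,0.049],
    [-0.09,0.013,0.065],
    [-0.113,0.016,0.081]
  ],
  "grip": [0.35,0.35,0.35,0.35,0.35]
}}

```text
time: 20.03
tool_pos: [0.5671, 0.0394, 0.0315]
tool_rot: [0.2, 54.1, -101.7]
wrist_force: [1.1, 1.5, 1.3]
finger_gap: 0.324
```

Run:
```python
from h import *
info()
f=show(tag="v")
for n in f: print(n,[cyl(f[n],(.558,.0),.0235,a,b,.03) for a,b in((.03,.06),(.06,.09))])
obj((.5505,-.042),.0256,-94,55,.013)
```

```text
t 20.03 tcp [0.5671 0.0394 0.0315] tip [0.5644 0.0268 0.0137] head -101.7 tilt 54.1 y [ 0.979 -0.206  0.002] F [1.14 1.47 1.35] gap 30.8 j [ 11.   46.7  99.4 -40.3  56.9  52.3]
scene [(array([0.5584, 0.0008]), 127, 0.0014), (array([0.5603, 0.0025]), 148, 0.0012)]
top [(array([0.555 , 0.0022]), 25, 0.001), (array([0.5566, 0.0017]), 52, 0.0009)]
lin [0.027, -0.004, 0.036] rot [-0.114, 0.017, 0.08] dist 0.045 deg 8.0
```

View pics/v_scene.png

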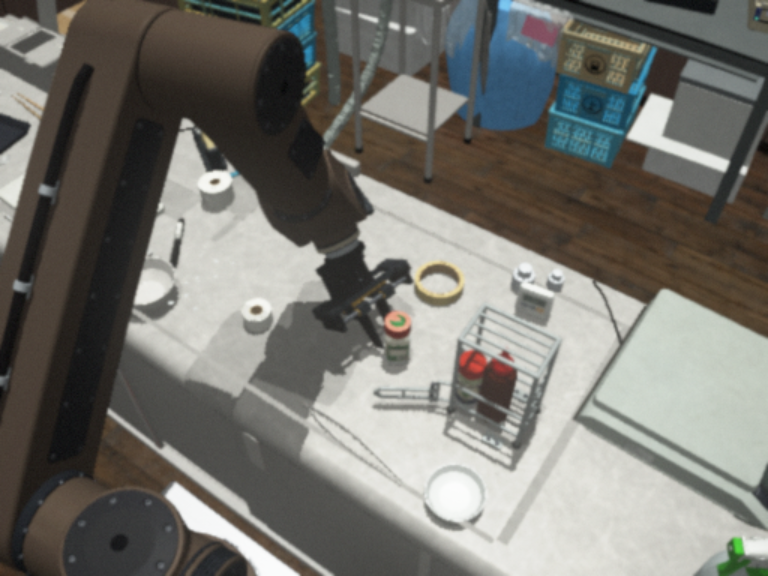

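Call:
{"op": "carry_out", "data": {
  "linear": [
    [0.005,-0.001,0.007],
    [0.011,-0.002,0.014],
    [0.016,-0.003,0.022],
    [0.022,-0.004,0.029],
    [0.027,-0.005,0.036]
  ],
  "rotation": [
    [-0.023,0.003,0.016],
    [-0.046,0.006,0.032],
    [-0.069,0.01,0.048],
    [-0.091,0.013,0.064],
    [-0.114,0.017,0.08]
  ],
  "grip": [0.35,0.35,0.35,0.35,0.35]
}}

```text
time: 20.55
tool_pos: [0.5533, -0.0038, 0.0312]
tool_rot: [0.2, 55.0, -93.8]
wrist_force: [-0.6, 1.1, 1.6]
finger_gap: 0.323
```

Run:
```python
from h import *
info()
obj((.5508,-.082),.0256,-89,57,.013)
```

```text
t 20.55 tcp [ 0.5533 -0.0038  0.0312] tip [ 0.5525 -0.0164  0.0132] head -93.8 tilt 55.0 y [ 0.998 -0.069  0.002] F [-0.61  1.14  1.59] gap 30.7 j [  7.4  44.5 106.  -48.4  48.8  50.3]
lin [0.023, -0.0, 0.033] rot [-0.073, 0.035, 0.047] dist 0.041 deg 5.4
```

Call:
{"op": "carry_out", "data": {
  "linear": [
    [0.005,0,0.007],
    [0.009,0,0.013],
    [0.014,0,0.02],
    [0.018,0,0.026],
    [0.023,0,0.033]
  ],
  "rotation": [
    [-0.015,0.007,0.009],
    [-0.029,0.014,0.019],
    [-0.044,0.021,0.028],
    [-0.058,0.028,0.038],
    [-0.073,0.035,0.047]
  ],
  "grip": [0.35,0.35,0.35,0.35,0.35]
}}

```text
time: 20.97
tool_pos: [0.5509, -0.0445, 0.0315]
tool_rot: [0.1, 57.0, -88.8]
wrist_force: [0.1, 0.6, 2.1]
finger_gap: 0.329
```

Run:
```python
from h import *
info()
f=show(tag="w")
for n in f: print(n,[cyl(f[n],(.5505,-.082),.0235,a,b,.03) for a,b in((.05,.07),(.07,.095))])
obj((.5515,-.11),.0256,-88.3,58,.013)
```

```text
t 20.97 tcp [ 0.5509 -0.0445  0.0315] tip [ 0.5512 -0.0565  0.0131] head -88.8 tilt 57.0 y [1.    0.019 0.001] F [0.12 0.64 2.11] gap 31.2 j [  2.7  43.  109.5 -53.7  42.5  47. ]
scene [(array([ 0.5511, -0.0829]), 106, 0.0013), (array([ 0.553 , -0.0817]), 122, 0.0007)]
top [(array([ 0.5495, -0.0816]), 40, 0.0013), (array([ 0.5503, -0.0839]), 72, 0.0019)]
lin [0.015, -0.0, 0.023] rot [-0.011, 0.017, 0.007] dist 0.027 deg 1.2
```

View pics/w_scene.png

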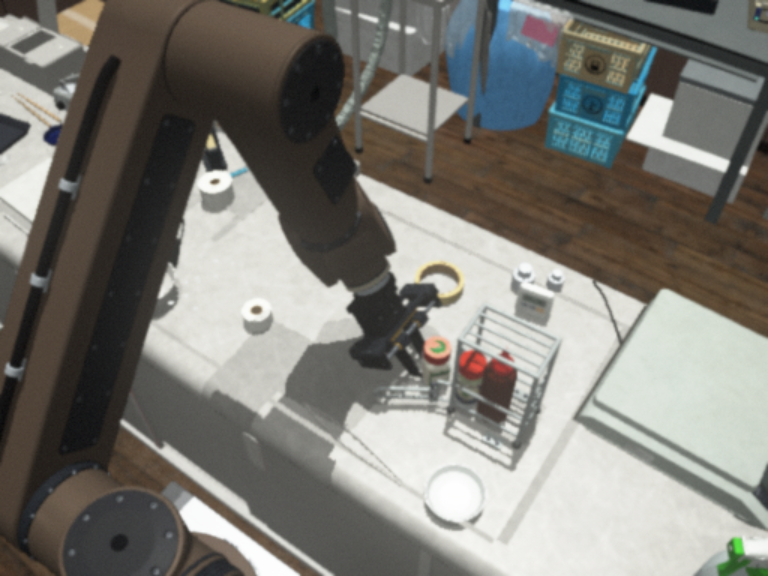

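Call:
{"op": "carry_out", "data": {
  "linear": [
    [0.003,0,0.005],
    [0.006,0,0.01],
    [0.009,0,0.014],
    [0.012,0,0.018],
    [0.015,0,0.023]
  ],
  "rotation": [
    [0,0.005,0],
    [0,0.01,0],
    [0,0.015,0],
    [-0.011,0.017,0.007],
    [-0.011,0.017,0.007]
  ],
  "grip": [0.35,0.35,0.35,0.35,0.35]
}}

```text
time: 21.48
tool_pos: [0.5509, -0.073, 0.0314]
tool_rot: [0.0, 58.0, -88.2]
wrist_force: [1.2, 2.8, 0.6]
finger_gap: 0.325
```

Run:
```python
from h import *
info()
f=show(tag="x")
for n in f: print(n,cyl(f[n],(.5515,-.11),.0235,.075,.095,.025),cyl(f[n],(.552,-.156),.0225,.075,.1,.023),cyl(f[n],(.553,-.205),.0265,.09,.125,.025))
obj((.552,-.128),.0256,-88.3,58,.013)
```

```text
t 21.48 tcp [ 0.5509 -0.073   0.0314] tip [ 0.5512 -0.0847  0.0127] head -88.2 tilt 58.0 y [1.    0.031 0.   ] F [1.22 2.79 0.62] gap 30.8 j [ -0.7  42.6 110.3 -55.3  40.   45. ]
scene (array([ 0.554 , -0.1096]), 76, 0.0006) (array([ 0.5549, -0.1587]), 70, 0.0011) (array([ 0.556 , -0.2062]), 63, 0.0009)
top (array([ 0.5524, -0.111 ]), 61, 0.0021) (array([ 0.5528, -0.1595]), 22, 0.0005) (array([ 0.5518, -0.2102]), 58, 0.0012)
lin [0.009, -0.0, 0.015] rot [-0.0, 0.0, 0.0] dist 0.017 deg 0.0
```

View pics/x_scene.png

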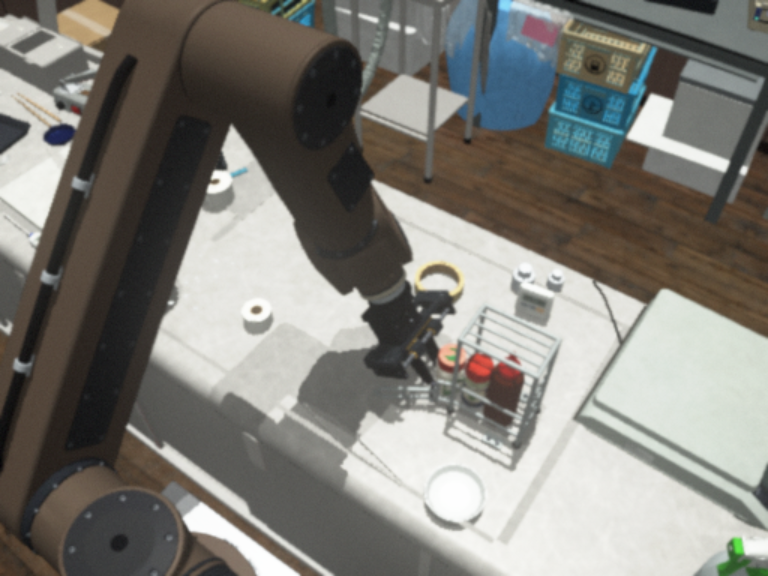

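Call:
{"op": "carry_out", "data": {
  "linear": [
    [0.002,0,0.004],
    [0.004,0,0.007],
    [0.006,0,0.01],
    [0.008,0,0.013],
    [0.01,0,0.016]
  ],
  "rotation": [
    [0,0,0],
    [0,0,0],
    [0,0,0],
    [0,0,0],
    [0,0,0]
  ],
  "grip": [0.35,0.35,0.35,0.35,0.35]
}}

```text
time: 22.0
tool_pos: [0.5513, -0.0928, 0.0314]
tool_rot: [-0.0, 58.0, -88.3]
wrist_force: [1.0, 3.5, 1.3]
finger_gap: 0.326
```

Run:
```python
from h import *
info()
obj((.5525,-.1335),.0256,-88.3,58,.013)
```

```text
t 22.0 tcp [ 0.5513 -0.0928  0.0314] tip [ 0.5516 -0.1044  0.0127] head -88.3 tilt 58.0 y [ 1.     0.029 -0.   ] F [1.   3.53 1.33] gap 31.0 j [ -2.7  42.5 110.5 -56.6  39.3  44.4]
lin [0.002, -0.0, 0.003] rot [-0.0, 0.0, 0.0] dist 0.004 deg 0.0
```

Call:
{"op": "carry_out", "data": {
  "linear": [
    [0.0005,0,0.001],
    [0.001,0,0.0018],
    [0.0016,0,0.0026],
    [0.002,0,0.0034],
    [0.002,0,0.0034]
  ],
  "rotation": [
    [0,0,0],
    [0,0,0],
    [0,0,0],
    [0,0,0],
    [0,0,0]
  ],
  "grip": [0.35,0.35,0.35,0.35,0.35]
}}

```text
time: 22.42
tool_pos: [0.5515, -0.0959, 0.0314]
tool_rot: [0.1, 58.0, -88.2]
wrist_force: [-0.1, 9.6, 1.4]
finger_gap: 0.324
```

Run:
```python
from h import *
info()
f=show(tag="y")
for n in f: print(n,cyl(f[n],(.552,-.133),.0235,.075,.095,.022),cyl(f[n],(.552,-.18),.0225,.075,.1,.022),cyl(f[n],(.553,-.228),.0265,.09,.125,.025))
```

```text
t 22.42 tcp [ 0.5515 -0.0959  0.0314] tip [ 0.5519 -0.1076  0.0127] head -88.2 tilt 58.0 y [1.    0.03  0.001] F [-0.11  9.6   1.35] gap 30.7 j [ -3.1  42.5 110.5 -56.8  39.1  44.2]
scene (array([ 0.5549, -0.1313]), 45, 0.0008) (array([ 0.554 , -0.1798]), 48, 0.0007) (array([ 0.5561, -0.2288]), 71, 0.0007)
top (array([ 0.5575, -0.1479]), 47, 0.0046) None (array([ 0.5532, -0.2317]), 52, 0.0015)
```

View pics/y_scene.png

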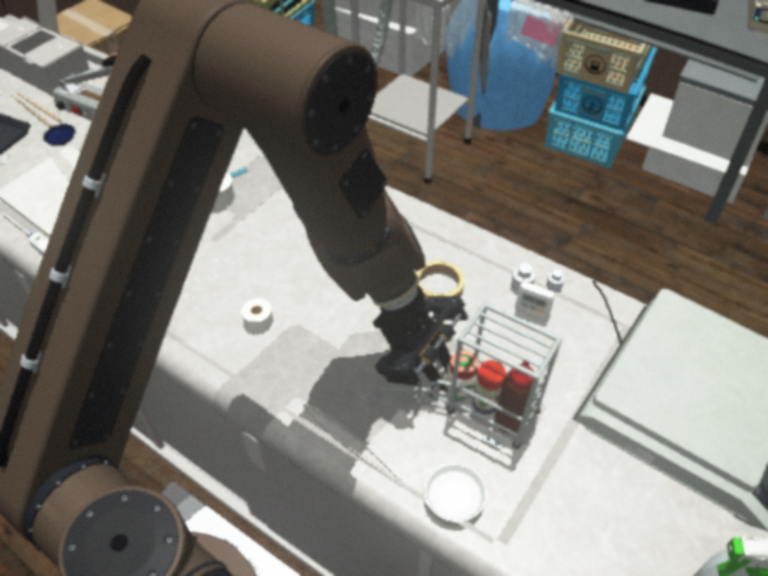

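Call:
{"op": "carry_out", "data": {
  "linear": [
    [-0.006,0,-0.009],
    [-0.018,0,-0.028],
    [-0.03,0,-0.046],
    [-0.055,0,-0.05],
    [-0.09,0,-0.052]
  ],
  "rotation": [
    [0,0,0],
    [0,0,0],
    [0,0,0],
    [0,0,0],
    [0,0,0]
  ],
  "grip": [0.35,0.35,0.35,0.35,0.35]
}}

```text
time: 22.93
tool_pos: [0.5474, -0.0032, 0.0789]
tool_rot: [-0.5, 58.0, -88.7]
wrist_force: [1.3, 0.4, 0.9]
finger_gap: 0.33
```

Run:
```python
from h import *
info()
f=show(tag="z")
for n in f: print(n,cyl(f[n],(.552,-.133),.0235,.075,.095,.022),cyl(f[n],(.552,-.18),.0225,.075,.1,.022),cyl(f[n],(.553,-.228),.0265,.09,.125,.025))
W=cloud(f["scene"]);m=(W[...,2]>.015)&(W[...,2]<.06)&(W[...,0]>.42)&(W[...,0]<.5)&(W[...,1]>-.1)&(W[...,1]<.02);P=W[m]
h=np.array([.5053,-.1023]); a=np.degrees(np.arctan2(P[:,1]-h[1],P[:,0]-h[0])); print("gate ang",np.median(a),len(a),np.hypot(*(P[:,:2]-h).T).max())
go([.437,-.062,.1],-88,70)
```

```text
t 22.93 tcp [ 0.5474 -0.0032  0.0789] tip [ 0.5477 -0.0148  0.0603] head -88.7 tilt 58.0 y [ 1.     0.03  -0.004] F [1.32 0.43 0.86] gap 31.3 j [  6.6  38.3 108.  -45.9  47.2  40.8]
scene (array([ 0.5546, -0.1313]), 44, 0.0009) (array([ 0.5538, -0.1802]), 51, 0.0006) (array([ 0.5555, -0.2285]), 57, 0.0006)
top (array([ 0.5489, -0.1453]), 42, 0.0067) None (array([ 0.5527, -0.2314]), 43, 0.001)
gate ang 125.07993623362427 205 0.09493105176739054
lin [-0.006, -0.115, 0.062] rot [-0.004, 0.209, -0.004] dist 0.13 deg 12.0
```

View pics/z_scene.png

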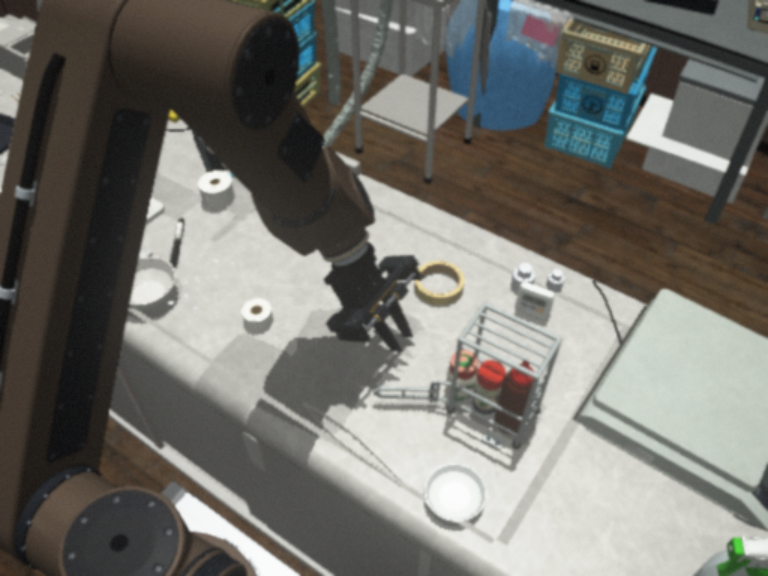

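View pics/z_top.png

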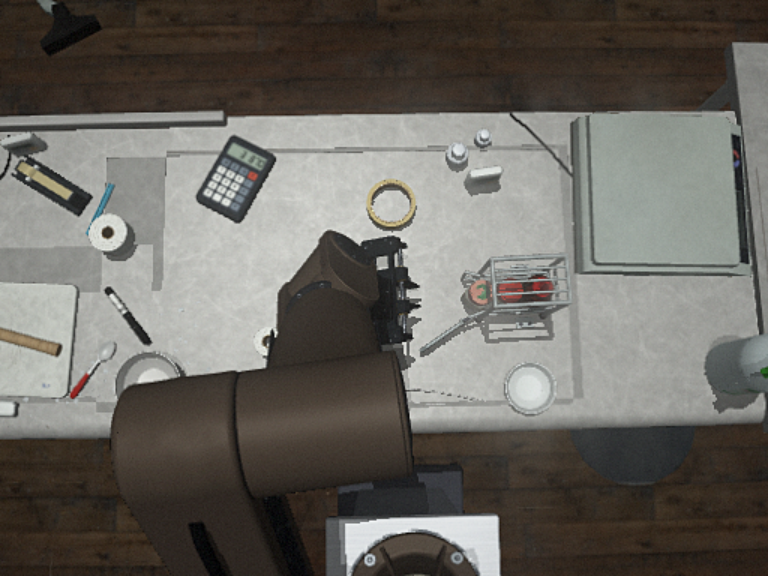

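Run:
```python
from h import *
go([.52,-.02,.11],-93,66)
go([.437,-.062,.1],-100,78)
```

```text
lin [-0.035, -0.03, 0.032] rot [0.073, 0.138, -0.044] dist 0.056 deg 9.3
lin [-0.005, -0.114, 0.065] rot [0.191, 0.346, -0.083] dist 0.131 deg 23.2
```

Call:
{"op": "carry_out", "data": {
  "linear": [
    [-0.025,-0.01,0.016],
    [-0.035,-0.03,0.032],
    [-0.025,-0.06,0.045],
    [-0.015,-0.09,0.055],
    [-0.005,-0.114,0.065]
  ],
  "rotation": [
    [0.04,0.07,-0.02],
    [0.073,0.138,-0.04],
    [0.11,0.21,-0.05],
    [0.15,0.28,-0.07],
    [0.191,0.346,-0.083]
  ],
  "grip": [1,1,1,1,1],
  "grip_force": 5
}}

```text
time: 23.45
tool_pos: [0.4357, -0.0579, 0.1216]
tool_rot: [-0.0, 78.1, -100.1]
wrist_force: [1.1, -0.0, 0.8]
finger_gap: 0.04
```

Run:
```python
from h import *
info()
go([.437,-.064,.04],-100,78)
```

```text
t 23.45 tcp [ 0.4357 -0.0579  0.1216] tip [ 0.4349 -0.0623  0.1   ] head -100.1 tilt 78.1 y [ 0.984 -0.176 -0.   ] F [ 1.09 -0.04  0.76] gap 3.8 j [ -9.5  24.6 121.2 -20.4  36.1  17.4]
lin [0.059, 0.002, -0.011] rot [-0.002, -0.002, 0.0] dist 0.06 deg 0.2
```

Call:
{"op": "carry_out", "data": {
  "linear": [
    [0.02,0,-0.004],
    [0.04,0.001,-0.008],
    [0.055,0.002,-0.01],
    [0.059,0.002,-0.011],
    [0.059,0.002,-0.011]
  ],
  "rotation": [
    [0,0,0],
    [0,0,0],
    [0,0,0],
    [0,0,0],
    [0,0,0]
  ],
  "grip": [1,1,1,1,1]
}}

```text
time: 23.87
tool_pos: [0.4367, -0.0596, 0.0606]
tool_rot: [-0.8, 78.1, -100.9]
wrist_force: [0.4, -0.7, -0.4]
finger_gap: 0.008
```

Run:
```python
from h import *
info()
f=show(tag="ga")
s,p,R=state(); h=np.array([.5053,-.1023])
for th in (125,105,85,65,45,25,10,3):
    t=np.radians(th); d=.0155
    q=h+.072*np.array([np.cos(t),np.sin(t)])+d*np.array([-np.sin(t),np.cos(t)])
    print(th,np.round(q,3),end=" "); go([*q,.04],-100,78)
```

```text
t 23.87 tcp [ 0.4367 -0.0596  0.0606] tip [ 0.4359 -0.0641  0.0391] head -100.9 tilt 78.1 y [ 0.984 -0.176 -0.003] F [ 0.36 -0.7  -0.37] gap 0.8 j [ -9.6  31.7 123.5 -26.4  27.6  24.2]
125 [ 0.451 -0.052] lin [-0.003, 0.012, -0.014] rot [-0.002, -0.002, 0.001] dist 0.019 deg 0.2
105 [ 0.472 -0.037] lin [-0.006, 0.03, -0.032] rot [-0.002, -0.002, 0.001] dist 0.044 deg 0.2
85 [ 0.496 -0.029] lin [-0.009, 0.053, -0.044] rot [-0.002, -0.002, 0.001] dist 0.069 deg 0.2
65 [ 0.522 -0.03 ] lin [-0.01, 0.078, -0.047] rot [-0.002, -0.002, 0.001] dist 0.091 deg 0.2
45 [ 0.545 -0.04 ] lin [-0.008, 0.103, -0.041] rot [-0.002, -0.002, 0.001] dist 0.111 deg 0.2
25 [ 0.564 -0.058] lin [-0.006, 0.124, -0.028] rot [-0.002, -0.002, 0.001] dist 0.128 deg 0.2
10 [ 0.574 -0.075] lin [-0.003, 0.137, -0.013] rot [-0.002, -0.002, 0.001] dist 0.137 deg 0.2
3 [ 0.576 -0.083] lin [-0.001, 0.141, -0.006] rot [-0.002, -0.002, 0.001] dist 0.141 deg 0.2
```

View pics/ga_scene.png

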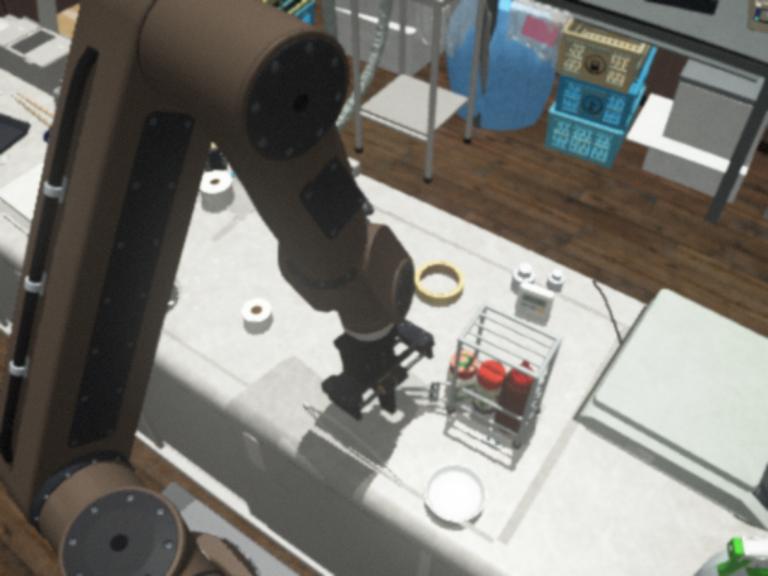

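View pics/ga_top.png

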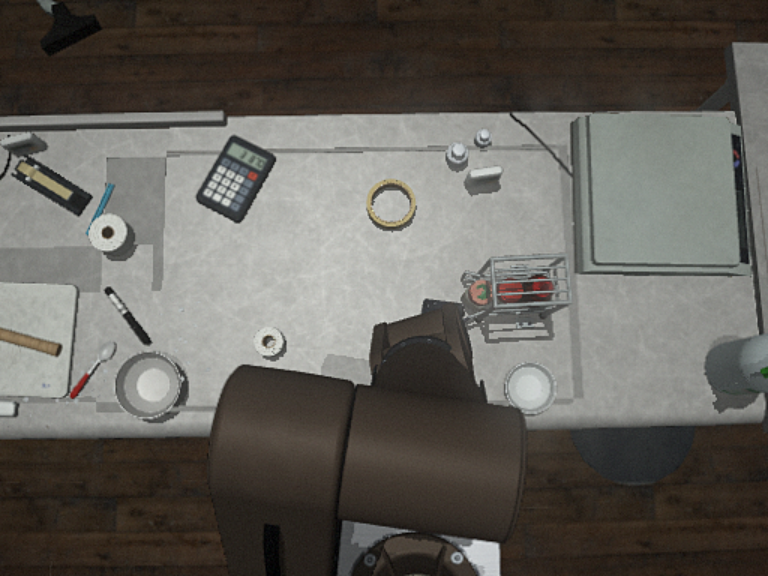

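Call:
{"op": "carry_out", "data": {
  "linear": [
    [-0.002,0.008,-0.009],
    [-0.003,0.014,-0.016],
    [-0.005,0.022,-0.025],
    [-0.006,0.03,-0.032],
    [-0.008,0.041,-0.038]
  ],
  "rotation": [
    [0,0,0],
    [0,0,0],
    [0,0,0],
    [0,0,0],
    [0,0,0]
  ],
  "grip": [1,1,1,1,1]
}}

```text
time: 24.38
tool_pos: [0.4855, -0.0273, 0.062]
tool_rot: [-0.1, 78.1, -100.1]
wrist_force: [0.1, -1.1, 0.2]
finger_gap: 0.005
```

```bash
cat > gt.py <<'E'
from h import *
info()
h=np.array([.5053,-.1023])
for th in (85,75,65,55,45,35,25,10,3):
    t=np.radians(th); d=.0155
    q=h+.072*np.array([np.cos(t),np.sin(t)])+d*np.array([-np.sin(t),np.cos(t)])
    print(th,np.round(q,3),end=" "); go([*q,.04],-97,78)
E
python3 gt.py
```

```text
t 24.38 tcp [ 0.4855 -0.0273  0.062 ] tip [ 0.4847 -0.0317  0.0404] head -100.1 tilt 78.1 y [ 0.985 -0.174 -0.   ] F [ 0.08 -1.13  0.2 ] gap 0.5 j [ -4.9  33.7 116.8 -22.3  32.7  24.3]
85 [ 0.496 -0.029] lin [-0.0, 0.011, -0.004] rot [-0.052, -0.002, 0.011] dist 0.012 deg 3.0
75 [ 0.509 -0.029] lin [-0.001, 0.023, -0.007] rot [-0.052, -0.002, 0.011] dist 0.024 deg 3.0
65 [ 0.522 -0.03 ] lin [-0.001, 0.036, -0.008] rot [-0.052, -0.002, 0.011] dist 0.037 deg 3.0
55 [ 0.534 -0.034] lin [-0.001, 0.049, -0.006] rot [-0.052, -0.002, 0.011] dist 0.049 deg 3.0
45 [ 0.545 -0.04 ] lin [0.0, 0.061, -0.002] rot [-0.052, -0.002, 0.011] dist 0.061 deg 3.0
35 [ 0.555 -0.048] lin [0.001, 0.072, 0.004] rot [-0.052, -0.002, 0.011] dist 0.072 deg 3.0
25 [ 0.564 -0.058] lin [0.003, 0.082, 0.011] rot [-0.052, -0.002, 0.011] dist 0.083 deg 3.0
10 [ 0.574 -0.075] lin [0.006, 0.095, 0.026] rot [-0.052, -0.002, 0.011] dist 0.098 deg 3.0
3 [ 0.576 -0.083] lin [0.008, 0.099, 0.034] rot [-0.052, -0.002, 0.011] dist 0.105 deg 3.0
```

Call:
{"op": "carry_out", "data": {
  "linear": [
    [0,0.011,-0.004],
    [-0.001,0.023,-0.007],
    [-0.001,0.036,-0.008],
    [-0.001,0.049,-0.006],
    [0,0.061,-0.002]
  ],
  "rotation": [
    [0,0,0],
    [0,0,0],
    [0,0,0],
    [0,0,0],
    [0,0,0]
  ],
  "grip": [1,1,1,1,1]
}}

```text
time: 24.8
tool_pos: [0.5473, -0.0349, 0.0617]
tool_rot: [-0.0, 78.1, -100.0]
wrist_force: [-0.3, -0.1, -0.4]
finger_gap: 0.006
```

```bash
python3 gt.py
python3 - <<'E'
from h import *
show(tag="gb")
E
```

```text
t 24.8 tcp [ 0.5473 -0.0349  0.0617] tip [ 0.5465 -0.0393  0.0401] head -100.0 tilt 78.1 y [ 0.985 -0.173 -0.   ] F [-0.34 -0.06 -0.36] gap 0.6 j [ -5.2  36.7 108.1 -19.5  37.8  20.6]
85 [ 0.496 -0.029] lin [-0.0, -0.052, -0.001] rot [-0.051, -0.002, 0.011] dist 0.052 deg 3.0
75 [ 0.509 -0.029] lin [-0.001, -0.039, -0.004] rot [-0.051, -0.002, 0.011] dist 0.039 deg 3.0
65 [ 0.522 -0.03 ] lin [-0.001, -0.026, -0.004] rot [-0.051, -0.002, 0.011] dist 0.027 deg 3.0
55 [ 0.534 -0.034] lin [-0.0, -0.014, -0.003] rot [-0.051, -0.002, 0.011] dist 0.014 deg 3.0
45 [ 0.545 -0.04 ] lin [0.0, -0.001, 0.001] rot [-0.051, -0.002, 0.011] dist 0.002 deg 3.0
35 [ 0.555 -0.048] lin [0.002, 0.01, 0.007] rot [-0.051, -0.002, 0.011] dist 0.012 deg 3.0
25 [ 0.564 -0.058] lin [0.003, 0.02, 0.015] rot [-0.051, -0.002, 0.011] dist 0.025 deg 3.0
10 [ 0.574 -0.075] lin [0.006, 0.032, 0.029] rot [-0.051, -0.002, 0.011] dist 0.044 deg 3.0
3 [ 0.576 -0.083] lin [0.008, 0.037, 0.037] rot [-0.051, -0.002, 0.011] dist 0.053 deg 3.0
```

View pics/gb_scene.png

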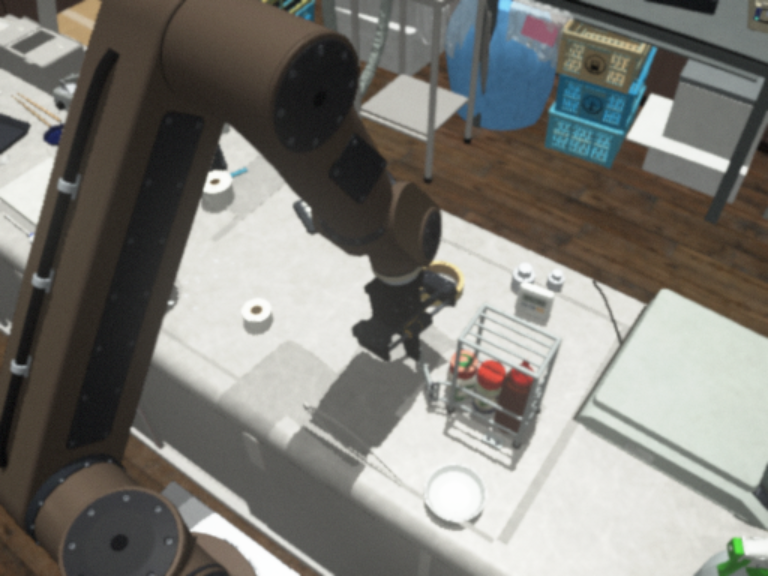

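View pics/gb_top.png

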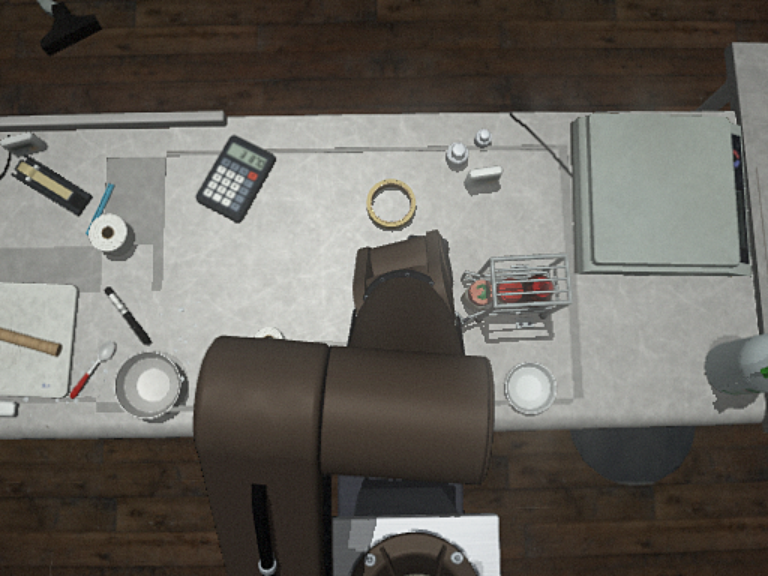

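Call:
{"op": "carry_out", "data": {
  "linear": [
    [0.002,0.01,0.007],
    [0.003,0.02,0.015],
    [0.005,0.027,0.022],
    [0.006,0.032,0.029],
    [0.007,0.035,0.033]
  ],
  "rotation": [
    [0,0,0],
    [0,0,0],
    [0,0,0],
    [0,0,0],
    [0,0,0]
  ],
  "grip": [1,1,1,1,1]
}}

```text
time: 25.32
tool_pos: [0.5768, -0.0763, 0.0616]
tool_rot: [0.4, 78.1, -99.7]
wrist_force: [-0.3, 0.8, -0.1]
finger_gap: 0.004
```

```bash
python3 gt.py | sed -n '1p;$p'
python3 - <<'E'
from h import *
f=show(tag="gc")
W=cloud(f["scene"]);m=(W[...,2]>.015)&(W[...,2]<.053)&(W[...,0]>.52)&(W[...,0]<.62)&(W[...,1]>-.115)&(W[...,1]<-.085);P=W[m]; print(len(P)); print(np.round(P[::max(1,len(P)//15)],3).tolist())
go([.576,-.092,.04],-100,78)
E
```

```text
t 25.32 tcp [ 0.5768 -0.0763  0.0616] tip [ 0.5761 -0.0808  0.0401] head -99.7 tilt 78.1 y [ 0.985 -0.175  0.002] F [-0.27  0.85 -0.07] gap 0.4 j [ -9.   38.3 103.8 -18.8  39.6  15.9]
3 [ 0.576 -0.083] lin [0.001, 0.001, 0.002] rot [-0.053, -0.002, 0.01] dist 0.002 deg 3.1
81
[[0.592, -0.095, 0.05], [0.576, -0.09, 0.052], [0.571, -0.087, 0.046], [0.571, -0.09, 0.044], [0.568, -0.098, 0.05], [0.555, -0.097, 0.051], [0.548, -0.098, 0.051], [0.545, -0.1, 0.051], [0.544, -0.1, 0.049], [0.543, -0.101, 0.047], [0.536, -0.102, 0.052], [0.53, -0.1, 0.052], [0.541, -0.111, 0.049], [0.548, -0.1, 0.025], [0.544, -0.099, 0.026], [0.523, -0.102, 0.049], [0.539, -0.115, 0.022]]
lin [0.002, 0.002, 0.011] rot [-0.002, -0.002, -0.001] dist 0.011 deg 0.2
```

View pics/gc_scene.png

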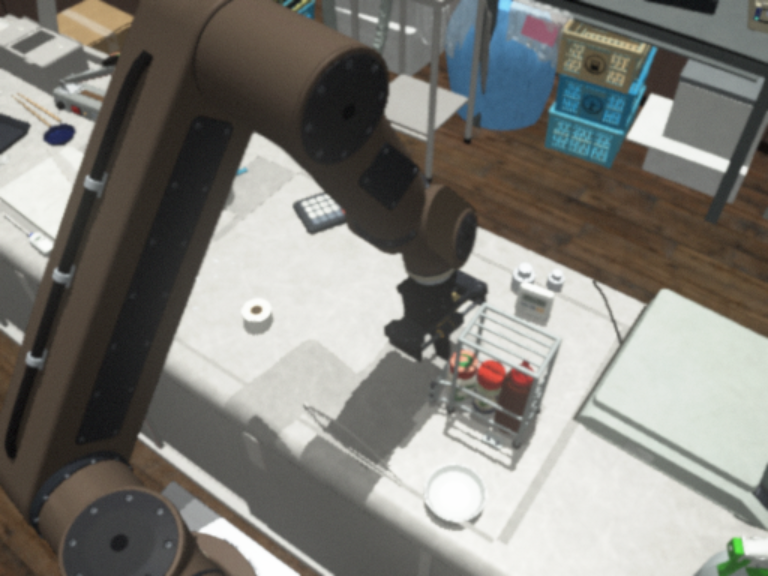

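Call:
{"op": "carry_out", "data": {
  "linear": [
    [0.0003,0.0003,0.002],
    [0.0006,0.0006,0.0035],
    [0.001,0.001,0.005],
    [0.001,0.001,0.006],
    [0.001,0.001,0.006]
  ],
  "rotation": [
    [0,0,0],
    [0,0,0],
    [0,0,0],
    [0,0,0],
    [0,0,0]
  ],
  "grip": [1,1,1,1,1]
}}

```text
time: 25.83
tool_pos: [0.5765, -0.0815, 0.0617]
tool_rot: [0.5, 78.2, -99.6]
wrist_force: [0.6, 6.3, -1.1]
finger_gap: 0.005
```

Run:
```python
from h import *
info()
```

```text
t 25.83 tcp [ 0.5765 -0.0815  0.0617] tip [ 0.5757 -0.086   0.0402] head -99.6 tilt 78.2 y [ 0.984 -0.175  0.002] F [ 0.6   6.27 -1.06] gap 0.5 j [ -9.5  38.3 103.8 -18.8  39.4  15.4]
```

Call:
{"op": "carry_out", "data": {
  "linear": [
    [0,0,-0.01],
    [-0.01,-0.005,-0.04],
    [-0.04,-0.005,-0.06],
    [-0.08,-0.005,-0.08],
    [-0.11,-0.005,-0.1]
  ],
  "rotation": [
    [0,0,0],
    [0,0,0],
    [0,0,0],
    [0,0,0],
    [0,0,0]
  ],
  "grip": [1,1,1,1,1]
}}

```text
time: 26.25
tool_pos: [0.5923, 0.0397, 0.1502]
tool_rot: [0.3, 78.2, -99.8]
wrist_force: [1.2, 0.2, -0.3]
finger_gap: 0.005
```

Call:
{"op": "carry_out", "data": {
  "linear": [
    [-0.03,0,-0.03],
    [-0.06,0,-0.06],
    [-0.08,0,-0.1],
    [-0.08,0,-0.14],
    [-0.08,0,-0.18]
  ],
  "rotation": [
    [0,0,0],
    [0,0,0],
    [0,0,0],
    [0,0,0],
    [0,0,0]
  ],
  "grip": [1,1,1,1,1]
}}

```text
time: 26.67
tool_pos: [0.6258, 0.2296, 0.1939]
tool_rot: [1.2, 78.3, -98.9]
wrist_force: [0.8, 0.4, -0.8]
finger_gap: 0.004
```

Run:
```python
from h import *
info()
f=show(tag="gd")
h=np.array([.5053,-.1023]); m0=np.array([.5516,-.113]); rx=np.array([.029,-.9996]); ry=np.array([.9996,.029])
for n in f:
    W=cloud(f[n]);m=(W[...,2]>.035)&(W[...,2]<.055)&(W[...,0]>.52)&(W[...,0]<.605)&(W[...,1]>-.115)&(W[...,1]<-.08);P=W[m][:,:2]
    r=np.stack([(P-m0)@ry,(P-m0)@rx],1); 
    if len(P)>10: print(n,len(P),"gate line slope(deg), rack x",np.degrees(np.arctan(np.polyfit(r[:,0],r[:,1],1)[0])),np.median(r[:,1]),r[:,0].max())
    print(n,cyl(f[n],(.552,-.133),.0235,.075,.095,.022),cyl(f[n],(.552,-.18),.0225,.075,.1,.022),cyl(f[n],(.553,-.228),.0265,.09,.125,.025))
    for k,z in (("gate_end",.034),("masking_tape",0),("dish_white",0),("label_roll_small",0),("timer",0),("plating_tongs",0)):
        print(n,k,[(round(q["confidence"],2),np.round(at_z(f[n],q["position"],z),3)) for q in robot.spot_point(k,f[n])[:1]])
for n in f: cv2.imwrite(f"pics/gd_crop_{n}.png",cv2.resize(f[n]["pixels"][140:310,250:400],None,fx=3.5,fy=3.5,interpolation=cv2.INTER_CUBIC))
```

```text
t 26.67 tcp [0.6258 0.2296 0.1939] tip [0.6251 0.2252 0.1724] head -98.9 tilt 78.3 y [ 0.985 -0.175  0.004] F [ 0.83  0.37 -0.81] gap 0.4 j [ 18.4  36.3  81.8 -11.3  67.8  33.3]
scene 38 gate line slope(deg), rack x -3.6398650748284083 -0.010031734446698134 0.014842703944597609
scene (array([ 0.5545, -0.131 ]), 49, 0.0011) (array([ 0.554 , -0.1799]), 51, 0.0005) (array([ 0.5557, -0.229 ]), 61, 0.0005)
scene gate_end [(0.54, array([ 0.609, -0.097,  0.034]))]
scene masking_tape [(0.56, array([0.75, 0.03, 0.  ]))]
scene dish_white [(0.73, array([ 0.374, -0.222,  0.   ]))]
scene label_roll_small [(0.9, array([0.483, 0.261, 0.   ]))]
scene timer [(0.56, array([ 0.793, -0.153,  0.   ]))]
scene plating_tongs [(0.76, array([ 0.37 , -0.034,  0.   ]))]
top 86 gate line slope(deg), rack x -1.6095239590709944 -0.012587605850830269 0.04940582664137876
top (array([ 0.5467, -0.1536]), 41, 0.0062) None (array([ 0.5536, -0.2319]), 44, 0.0015)
top gate_end [(0.65, array([ 0.603, -0.104,  0.034]))]
top masking_tape [(0.43, array([ 0.369, -0.036,  0.   ]))]
top dish_white [(0.56, array([ 0.377, -0.228,  0.   ]))]
top label_roll_small []
top timer [(0.81, array([ 0.789, -0.155,  0.   ]))]
top plating_tongs [(0.59, array([ 0.365, -0.037,  0.   ]))]
```

View pics/gd_crop_scene.png

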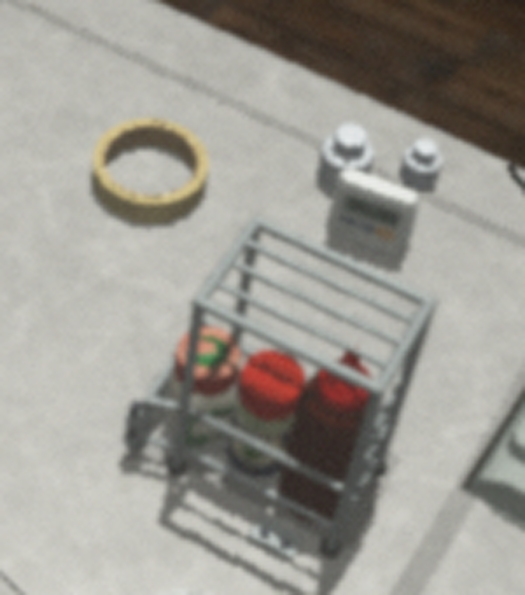

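View pics/gd_top.png

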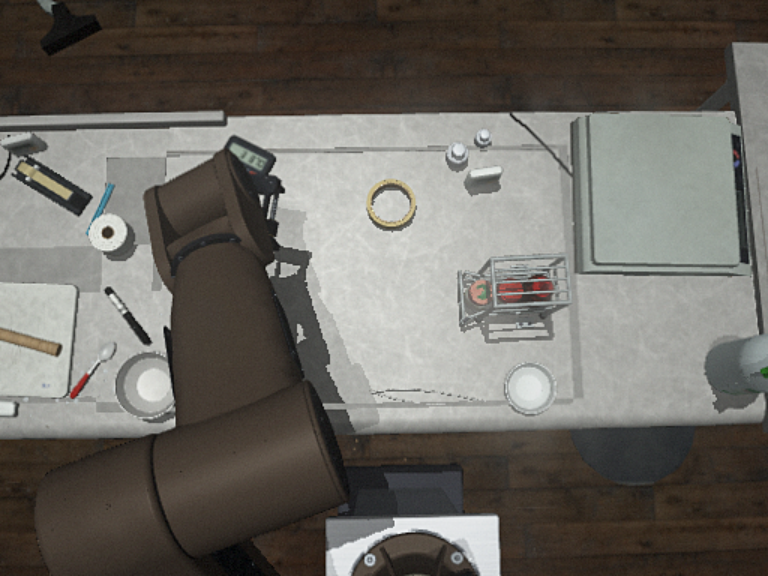

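Run:
```python
from h import *
h=np.array([.5053,-.1023]); m0=np.array([.5516,-.113]); rx=np.array([.029,-.9996]); ry=np.array([.9996,.029])
fs=[(n,robot.grab_frame(n)) for n in("scene","top") for _ in range(2)]
for n,f in fs:
    W=cloud(f);m=(W[...,2]>.04)&(W[...,2]<.056)&(W[...,0]>.50)&(W[...,0]<.61)&(W[...,1]>-.115)&(W[...,1]<-.07);P=W[m]
    r=np.stack([(P[:,:2]-m0)@ry,(P[:,:2]-m0)@rx],1)*1000
    o=np.argsort(r[:,0]); print(n,len(P)); print(np.round(np.c_[r,P[:,2]*1000][o][::max(1,len(o)//30)],0).astype(int).tolist())
f=fs[2][1]
def R(x,y,z): 
    p=m0+x*rx+y*ry; return [p[0],p[1],z]
img=cv2.resize(f["pixels"][150:240,290:390],None,fx=7,fy=7,interpolation=cv2.INTER_CUBIC)
for ang,col in((0,(0,255,0)),(4,(0,0,255))):
    a=np.radians(ang); pts=[R(-.012-.094*t*np.sin(a),-.046+.094*t*np.cos(a),.0495) for t in np.linspace(0,1,20)]
    q=(proj(f,pts)-[290,150]+.5)*7
    cv2.polylines(img,[q.astype(int).reshape(-1,1,2)],False,col,1)
cv2.imwrite("pics/ge.png",img)
```

```text
scene 67
[[-51, -7, 47], [-50, -11, 51], [-49, -5, 46], [-49, -12, 53], [-48, -9, 46], [-48, -6, 52], [-48, -14, 40], [-47, -13, 55], [-45, -17, 49], [-43, -3, 44], [-43, -1, 54], [-42, -7, 53], [-42, -4, 50], [-40, 1, 52], [-39, 0, 45], [-24, -15, 46], [-22, -7, 50], [-18, -9, 48], [-18, -12, 50], [-16, -10, 48], [-14, -9, 52], [-13, -15, 46], [-11, -1, 41], [-10, -2, 44], [-9, -8, 46], [-9, -12, 52], [-8, -9, 48], [-8, -10, 52], [-4, -9, 53], [-1, -13, 50], [1, -12, 48], [2, -12, 52], [8, -13, 48], [15, -14, 48]]
scene 64
[[-51, -10, 49], [-51, -10, 52], [-51, -14, 54], [-49, -5, 45], [-48, -12, 52], [-47, -13, 55], [-47, -4, 48], [-46, -16, 50], [-43, -3, 44], [-42, -1, 49], [-42, -4, 47], [-41, -1, 43], [-39, 0, 50], [-38, -9, 50], [-27, -13, 51], [-22, -10, 52], [-21, -8, 52], [-17, -13, 48], [-16, -8, 51], [-15, -8, 45], [-13, -9, 51], [-11, -1, 45], [-10, -3, 51], [-9, -3, 47], [-7, -12, 45], [-6, -13, 47], [-6, -8, 47], [-1, -13, 51], [-1, -10, 47], [1, -9, 51], [6, -11, 47], [9, -13, 51]]
top 101
[[-51, -10, 52], [-50, -17, 42], [-48, -17, 46], [-43, -15, 50], [-37, -11, 48]
[... 233 characters left out ...]
7, -6, 53], [10, -11, 50], [13, -11, 53], [16, -14, 52], [17, 2, 41], [20, -13, 46], [22, -16, 48], [25, -12, 45], [29, -9, 41], [34, -15, 45], [36, -15, 48], [38, -12, 52], [42, -11, 46], [46, -10, 41]]
top 94
[[-51, -10, 52], [-50, -17, 43], [-48, -17, 48], [-42, -14, 49], [-37, -11, 48], [-34, -13, 44], [-28, -14, 48], [-25, -15, 41], [-23, -16, 47], [-19, -15, 44], [-17, -12, 45], [-15, -13, 49], [-12, -10, 50], [-11, -12, 44], [-9, -6, 47], [-6, -14, 46], [-3, -11, 45], [0, -8, 43], [5, -12, 50], [8, -11, 50], [11, -14, 47], [13, -14, 52], [17, -13, 44], [19, -13, 50], [22, -10, 48], [25, -12, 45], [28, -12, 48], [30, -12, 48], [36, -15, 51], [39, -15, 49], [42, -11, 44], [46, -16, 41]]
```

View pics/ge.png

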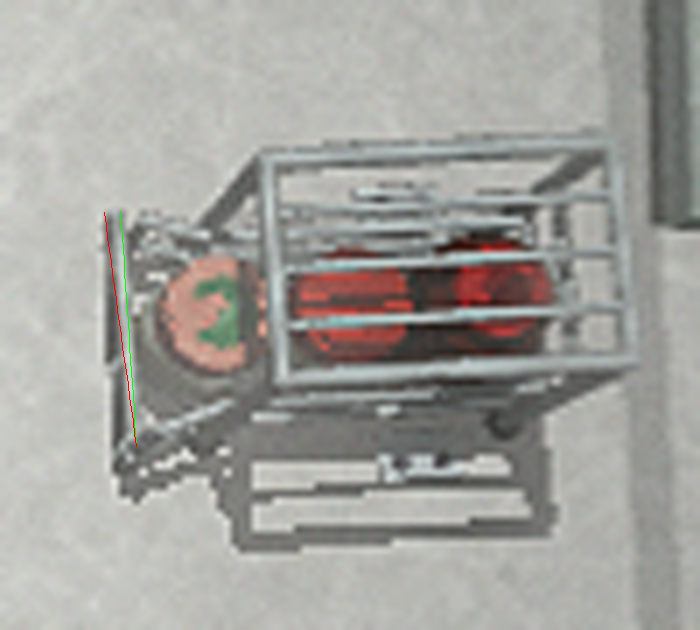

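Run:
```python
from h import *
info()
print(robot.close_job())
```

```text
t 27.57 tcp [0.6256 0.2268 0.1921] tip [0.6248 0.2223 0.1706] head -99.8 tilt 78.2 y [ 0.985 -0.175  0.001] F [-0.45  0.01 -0.71] gap 0.5 j [ 18.1  36.3  82.  -11.3  67.7  33.1]
the job is handed in; nothing more can be done
None
```

All three seasonings are in the rack in the order asked and the gate is shut. I pushed each one upright along the worktop between the half-open fingertips: squeeze bottle first, then the taller jar, then the shorter jar. I swung the gate shut with the closed fingers and handed the job in at 27.6 s of the 72 s allowed.

**Seasonings:** the last pictures show all three upright in the lane, bottle at the back and shorter jar in front. The bottle measured within about 3 mm of its place against the back stop. The last push ended at 9.6 N, as expected once the row was tight against the stop.

**Gate:** the closing push ended at 6.3 N with the fingers where a shut gate should be. The depth points lie at about 12 mm in front of the mouth, as expected. One line fit suggested the gate was about 1.6° off, and the closer look at its points showed no clear tilt, so I put that down to noise.

**Other items:** the tape, dish, label roll, timer and tongs look where they started. The dish (about 9 mm) and timer (about 7 mm) reported slightly different positions, but neither was approached low. In the last top picture one network missed the label roll, which was under the arm, and another reported the tape at the tongs. The scene camera found both unmoved.

**Arm limits:** while I was lowering behind the taller jar, joint 4 reached about -64.9° against its -65.0° limit. I turned the tool straight away and the readings never showed it past the limit.

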